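Pack the ball bearings in their case, lock it and hang out its tag

TASK

Pack the loose ball bearings away: turn the case's knob past its click to free the lid, open the lid, lay every bearing on the table flat on the floor of the case, side by side, and shut the lid; then turn the knob back past its click so that its tongue locks the lid down. Only when the case is locked, take the steel job tag from its slotted block and hang it by its hole on the peg of the stand, and leave the other things on the table where they are.

Things in the scene. Friction and masses are not known exactly. Their poses are not given: they have to be found in the camera images.
- bearing_case: the grey bearing case, fixed on the table for the run: open box 120 (x) x 186 (y) x 40 mm high, walls and floor 5 mm thick, inside 110 x 176 mm. Origin: centre of its underside; x points from the front wall to the hinge wall, y along the case, z up. The bearings' heights inside are reckoned from here: the floor is at z = 5 mm
- lock_knob (a joint): the turn-button's angle: 0 = locked (tongue points along the case's +y, over the edge of the lid's right end), 1.4 = free (tongue points along the case's -x, to the front, beside the lid); grows anticlockwise seen from above, stops at -0.03 and 1.43. A detent resists up to about 0.22 N m, hardest near 0.35 rad from either end, and throws over at 0.7 rad: past that it snaps on by itself to the other end, before that it springs back. Starts locked
- knob_grip (a point): centre of the black bar knob on top of the turn-button, on its vertical axis, 82 mm above the table, 30 mm in front (-x) of and 111 mm to the -y side of the case's centre, beyond its -y end wall. The bar is 46 mm long, 12 mm thick and 28 mm high (14 mm above and below this point), and lies along this point's x axis, which points the way the tongue points. The tongue, 13 mm wide, lies 27 to 33 mm below this point and reaches 37 mm from the axis
- case_lid (a joint): lid angle: 0 = shut, grows as it opens, up to 1.9 (leaning back past upright). Stiff hinge: the lid stays where it is left; about 5 N at the handle moves it. The tongue blocks it while the knob is locked. Starts shut
- lid_handle (a point): middle of the lid's handle: a round bar, 10 mm thick, 70 mm long, parallel to the case's y, its axis 34 mm above the lid's top face (81 mm above the table when shut), on two posts at 31 mm either side. Lid shut, it is 94 mm in front of (-x) and 40.5 mm above the hinge axis
- lid_hinge (a point): point on the lid's hinge axis, which runs along the case's y at its back wall, 40.5 mm above the table. The lid is 120 mm deep (hinge to front edge) and 6.5 mm thick, and swings up and back, away from the front
- bearing_1_mid (a point): a ball bearing, one of up to three (some may be absent), 48 mm across, 9 mm thick, lying flat; this is its centre, 4.5 mm above what it lies on; z along its axis
- bearing_2_mid (a point): a ball bearing, one of up to three (some may be absent), 48 mm across, 9 mm thick, lying flat; this is its centre, 4.5 mm above what it lies on; z along its axis
- bearing_3_mid (a point): a ball bearing, one of up to three (some may be absent), 48 mm across, 9 mm thick, lying flat; this is its centre, 4.5 mm above what it lies on; z along its axis
- tag_mid (a point): centre of the steel job tag: a plate 44 mm wide (its y), 100 mm high (its z), 6 mm thick (its x), 0.1 kg, standing upright in the slot of a fixed steel block (40 x 64 mm, 28 mm high, slot 20 mm deep), so its lower edge is 8 mm and its top edge 108 mm above the table; 50 mm from this point to either end. The top 22 mm are free above the hole to grip it by, across its thickness
- tag_eye (a point): centre of the round hole through the tag, 22 mm in diameter, 66 mm above the tag's lower edge, 16 mm above its centre; the hole runs along the tag's thickness (x)
- peg_stand: the peg stand, fixed: base 80 x 70 x 8 mm with a post 14 x 20 mm, 143 mm high. Origin: centre of its underside; the peg juts from the post's face (x = +15 mm) along the stand's -x and rises 12 degrees (0.21 rad) outward
- peg_tip (a point): free end of the peg, 44 mm out along the stand's -x from its origin and 150 mm above the table; the peg is round, 8 mm thick, 59 mm from tip to post; at the post its axis is 137 mm above the table
- ring_stack_1 (a point): top centre of the nearest of the fixed piles of flat rings behind the bearings: 63 mm across, 13 mm high, it cannot be moved; keep the fingers clear of it
- ring_stack_2 (a point): top centre of another such fixed pile, 63 mm across, 32 mm high
- end_cap_1: bystander, to be left alone: plated flat end cap, disc 63 mm across and 7 mm thick, no bearing; origin at the centre of its underside
- cap_stack_1: bystander, to be left alone: nested stack of plated end caps, 64 mm across, 31 mm high; origin at the centre of its underside
- lock_bottle: bystander, to be left alone: small bottle with a nozzle, 38 mm across, 131 mm tall; origin at the centre of its underside
Things that resemble listed ones, but are neither listed nor needed, are in the scene too. Of the things that look like the part that bears tag_mid, the largest one is meant.

How it is judged:
By the outcome, as a careful person would: the job done as asked, in the order asked, and still so for the second after the job is handed in, with the robot touching nothing.
Of bearing_1, bearing_2, bearing_3 only 1 to 3 are there at a start; the rules pass over those that are not, and their reading is None.
At some moment in a run one of bearing_1, bearing_2, bearing_3 may be knocked a few centimetres aside while the robot is not near it.
It also fails if it takes over 210 s, if anything falls off the work surface, if the arm or the gripper's body presses on something with over 40 N, if the wrist force passes 120 N, or if a joint passes its speed limit or range.

ROBOT

A 6-joint arm with a two-finger parallel gripper is mounted at the origin on a cart in front of the work surface, level with it; the furniture and walls round the work are solid. World frame = base frame: x ahead of the robot, y to its left, z up, the work surface at z = 0. Lengths are in mm, angles in rad, forces in N, time in s.
With the tool pointing down it reaches from about 350 to 775 mm from the base axis. Payload 5.5 kg.
Tool frame: the origin (TCP) lies midway between the tips of the shut fingers; the grasp point (between the pads) lies manip.grasp_offset behind it (manip.grasp_offset is the distance from the TCP to the grasp point, in mm); z points along the fingers, y is the line along which they close (so a half turn about z gives the same grasp; the last joint's range is limited). The gripper opens to 85 mm and grips with 20 to 120 N. Pads are 22 mm wide; open, the fingers measure 114 mm over their backs; the gripper's body (76 mm by 85 mm) begins 54 mm behind the grasp point. The pads swing forward as they close: fully open they stand 13 mm farther back than shut.
Start: joints at [-0.14, 0.313, 0.046, 1.304, 0, 1.431], TCP at [575.041, -0.015, 231.323] pointing down, gripper open.
Joint ranges: [-2.76, 2.76], [-0.86, 1.69], [-1.03, 1.26], [-2.2, 2.34], [-1.47, 1.5], [-3.14, 3.14]. Speed limits (rad/s): [2.57, 2.57, 3.14, 3.14, 3.14, 3.14].

INTERFACE

Orientations are given as a unit quaternion [w, x, y, z].
In Python, from bench import manip, optics, ticket, spotter gives the robot as it stands.
- The arm moves only by the tool drive_tool, never from a script. Its arguments are lists of equal length, an entry for each row: "delta_pos": the shift along the tool's x, y, z in m, a list of three; "turn": the turn about the tool's z in degrees. In form: {"delta_pos": [[x, y, z], ...], "turn": [turn, ...]}. A call has 1 to 12 rows; each row shifts and turns the commanded pose from where the row before left it, along the tool's axes as they then stand; what a row does not reach is not made up. A row lasts 1/12 s, in which the tool goes at most 41.7 mm and 7.16 degrees, less where a joint would pass 70% of its speed; a pose out of reach is approached as far as the arm can. A call with a gripper value outside its range is refused whole. "hand" is the finger opening in m, from 0 to 0.0854, set as the call begins (left out, the last holds). The fingers move at their own pace and stop on an object; "squeeze" is the grip in N (left out, the last holds). Time passes only in rows, so rows that do not move let the fingers close. It gives the time, the measured TCP pose, the force, the opening and the grip force at its end, in the units of the state.
- manip.sense(): the state, without advancing time (a new reading comes with each control period).
- optics.capture(name): name is "scene" or "side" or "wrist"; returns a dict with "img" (480x640x3 uint8, red, green, blue), "camera_matrix" (3x3 intrinsics, pixels), "R" (3x3) and "t" (3): a world point X has camera coordinates R X + t; the wrist camera has in their place "tool_from_camera" (4x4, takes a point from camera to tool coordinates, whose origin is the TCP and whose axes are the flange's). Camera axes: x right, y down, z forward; pixel columns grow to the right and rows downward; lengths in mm; the calibration is good to about 2 mm. A picture is of the moment at which its call begins: read the wrist's pose just before it. There is no depth.
- ticket.finish_job(): hands the job in; it is judged then, once.
Trained networks look in a picture, given as the dict that the camera call returned (one of the last four; its "shot" number tells which), for a name from the list of things; names that differ only in an ending like _2 or _b are one class to them, and where a whole thing is asked for, a point or a joint stands for the part that bears it (a point fixed in the world has none). Each returns a list of dicts, best first, with "p" (0 to 1); they miss things now and then, are a little off and sometimes report something else, mostly with a low value. They report only what shows in the picture. A call takes as long as a camera call. They do not tell look-alikes from the thing itself.
- spotter.masks_of(picture, label): "region" (480x640 bool, what is visible of it) and "bbox" ([left, top, right, bottom] in pixels, round what is visible of it).
- spotter.pinpoint(picture, label): "pixel" ([column, row] in pixels: a listed point, or the origin of a listed thing).
The state is a dict: "time": time; "joints": joint angles; "dq": joint speeds; "tau": joint torques, N m; "position": TCP position; "orientation": TCP orientation; "force": force on the tool from outside, world axes, zero at the start; "torque": the same for the moment, N m; "opening": opening from 0.0 (shut) to 1.0 (fully open); "grasp_force": force on a finger pad.
Only numpy, scipy, OpenCV 4.12 (cv2) and the standard library are available. Lean on these libraries where they do the work, as an engineer would, in place of code of your own. Each camera call takes 0.05 s, during which the arm holds its last target. There are 200 camera calls.

## Working session

There is one attempt and no reset: what is moved stays moved. The work goes in short steps, Python scripts to look and compute and a tool call to move; the robot and the scene stay as the last step left them, time stands still between calls to the robot, and variables do not carry over. Pictures are saved under pics/ and viewed, at most 14 in all, crops included, and the job is handed in when it is done.

Besides the shell and the picture viewer there is one more tool, called after "Emit:" by a JSON object that holds its "name" and its "arguments", one argument or row to a line. drive_tool: Moves the arm, as the interface text tells. Its arguments: {"type":"object","properties":{"delta_pos":{"type":"array"},"turn":{"type":"array"},"hand":{"type":"number"},"squeeze":{"type":"number"}},"required":["delta_pos","turn"]}

```bash
ls; mkdir -p pics; cat > h.py <<'E'
import numpy as np, cv2
from scipy.spatial.transform import Rotation as Ro
from bench import manip, optics, ticket, spotter
def cam(n):
    s=manip.sense(); c=optics.capture(n)
    if n=="wrist":
        T=np.array(c["tool_from_camera"]); q=s["orientation"]
        W=np.eye(4); W[:3,:3]=Ro.from_quat([q[1],q[2],q[3],q[0]]).as_matrix(); W[:3,3]=s["position"]
        M=np.linalg.inv(W@T); c["R"]=M[:3,:3]; c["t"]=M[:3,3]
    return c
def ray(c,px,z):
    R=np.array(c["R"]);t=np.array(c["t"]);K=np.array(c["camera_matrix"])
    d=R.T@np.linalg.inv(K)@np.array([px[0],px[1],1.]); o=-R.T@t
    return o+d*(z-o[2])/d[2]
def proj(c,X):
    p=np.array(c["camera_matrix"])@(np.array(c["R"])@np.array(X,float)+np.array(c["t"])); return p[:2]/p[2]
def tri(obs):
    A=[];b=[]
    for c,px in obs:
        R=np.array(c["R"]);t=np.array(c["t"]);K=np.array(c["camera_matrix"])
        d=R.T@np.linalg.inv(K)@np.array([px[0],px[1],1.]); d/=np.linalg.norm(d); P=np.eye(3)-np.outer(d,d)
        A.append(P); b.append(P@(-R.T@t))
    return np.linalg.solve(sum(A),sum(b))
def save(c,n,crop=None,s=1):
    im=c["img"][:,:,::-1]
    if crop: im=im[crop[1]:crop[3],crop[0]:crop[2]]
    cv2.imwrite("pics/"+n,cv2.resize(im,None,fx=s,fy=s,interpolation=cv2.INTER_CUBIC))
def pp(c,l,z=None,m=0.15,k=5):
    r=[d for d in spotter.pinpoint(c,l) if d["p"]>m][:k]
    for d in r: print(l,round(d["p"],2),np.round(d["pixel"],1), np.round(ray(c,d["pixel"],z),1) if z is not None else "")
    return r
E
cat > a.py <<'E'
from h import *
print(manip.grasp_offset, manip.sense())
Z=dict(bearing_case=0,knob_grip=82,lid_handle=81,lid_hinge=40.5,bearing_1_mid=4.5,tag_mid=58,tag_eye=74,peg_stand=0,peg_tip=150,ring_stack_1=13,ring_stack_2=32,end_cap_1=0,cap_stack_1=0,lock_bottle=0)
for n in ("scene","side","wrist"):
    c=cam(n); save(c,n+"0.png"); print(n, "cam at",np.round(-np.array(c["R"]).T@c["t"]))
    for l,z in Z.items(): pp(c,l,z)
E
python3 a.py
```

```text
pics
18.700000000000003 {'time': 0.0, 'joints': array([-1.39600750e-01,  3.13983569e-01,  4.50167869e-02,  1.30359308e+00,
       -1.49003706e-05,  1.43120640e+00]), 'dq': array([-0.00137175, -0.00255811, -0.00076357,  0.00063499, -0.00059199,
       -0.00010767]), 'tau': array([-2.90074182e-03, -4.80629075e+01,  2.98531097e+01,  1.95313990e-02,
       -3.83516899e-04, -4.27451073e-05]), 'position': array([5.74509973e+02, 5.42791928e-02, 2.30433897e+02]), 'orientation': array([-6.99712358e-04,  7.07110327e-01,  7.07102685e-01, -5.36633947e-04]), 'force': array([-0.0978893, -0.1912888, -0.2653133]), 'torque': array([ 0.00481044, -0.01093494,  0.03767565]), 'grasp_force': 0.0, 'opening': 1.0030511612639}
scene cam at [-326. 1075.  686.]
bearing_case 0.84 [399.4 270.3] [502.1 -42.3   0. ]
bearing_case 0.67 [417.  243.3] [ 572.3 -206.8    0. ]
knob_grip 0.7 [434.4 231.6] [ 479.1 -143.8   82. ]
lid_handle 0.64 [416.3 242.5] [470.3 -57.9  81. ]
lid_hinge 0.55 [381.4 253.1] [542.8 -18.1  40.5]
bearing_1_mid 0.82 [354.1 299.6] [474.  155.    4.5]
tag_mid 0.67 [373.4 223.6] [ 654. -116.   58.
[... 2219 characters left out ...]
]
bearing_case 0.58 [245.4 234.2] [496.8 -39.8   0. ]
knob_grip 0.76 [223.9 373.9] [ 483.9 -154.9   82. ]
lid_handle 0.62 [191.9 270. ] [464.8 -45.8  81. ]
lid_hinge 0.57 [300.6 238.9] [558.1 -31.1  40.5]
bearing_1_mid 0.71 [190.8  22. ] [461.9 160.2   4.5]
tag_mid 0.71 [500.7 354.8] [ 762.2 -150.6   58. ]
tag_mid 0.6 [419.5 344.9] [ 677.9 -138.8   58. ]
tag_mid 0.59 [458.6 254.5] [705.2 -40.3  58. ]
tag_eye 0.93 [421.2 354. ] [ 675.3 -137.9   74. ]
tag_eye 0.9 [466.5 259. ] [706.1 -38.2  74. ]
tag_eye 0.59 [505.1 364.1] [ 758.8 -149.6   74. ]
ring_stack_1 0.7 [303.5  38.9] [562.1 145.4  13. ]
ring_stack_2 0.7 [303.5  38.9] [562.7 142.2  32. ]
end_cap_1 0.62 [304.7  38.8] [562.7 147.6   0. ]
```

View pics/scene0.png

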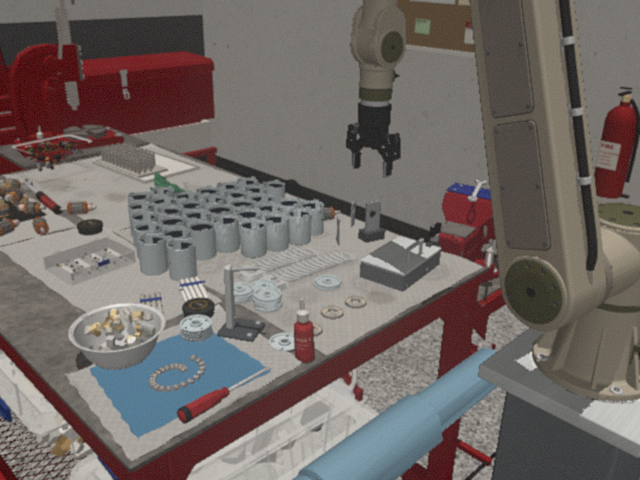

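View pics/side0.png

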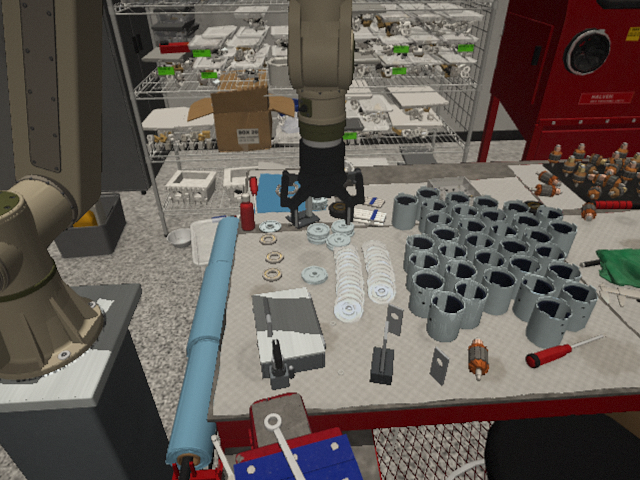

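View pics/wrist0.png

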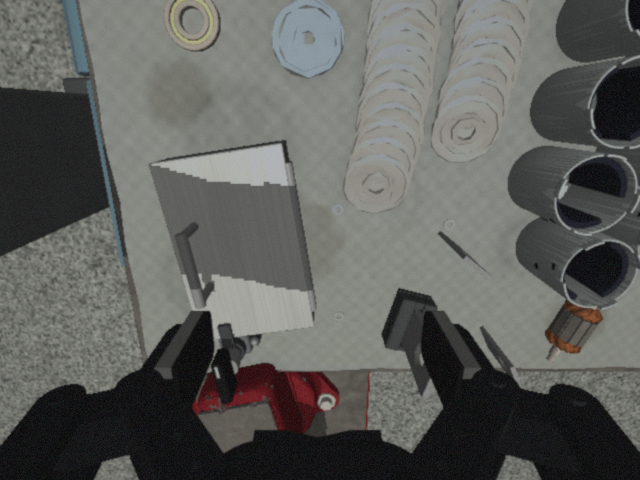

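The scene view shows the case at (400,265), and three bearings at (355,300), (332,312) and (315,328). The stand is at (235,305), the bottle at (304,335) and the slotted block with its tag at (372,222).
In the side view the bearings are at (272,274), (274,257) and (268,239), and the block with the tag is at (383,350).
Things that could be taken for the tag (side pixels): the plate in the block at (383,346), and bare plates at (394,320) and (440,365). I choose the one in the block. Bearing look-alikes: the end caps, ring piles and plated discs at (314,275), (318,230) and (270,227). The bearings themselves are the brass-and-steel rings.

```bash
cat > b.py <<'E'
from h import *
cs={n:cam(n) for n in ("scene","side","wrist")}
def near(c,l,g,z):
    r=spotter.pinpoint(c,l); r=[d for d in r if np.linalg.norm((ray(c,d["pixel"],z)-g)[:2])<45]
    return r[0]["pixel"] if r else None
G=dict(knob_grip=[484,-155,82],lid_handle=[465,-48,81],lid_hinge=[557,-30,40.5],tag_eye=[675,-138,74],tag_mid=[678,-137,58],peg_tip=[510,400,150],peg_stand=[555,410,0])
for l,g in G.items():
    ob=[(c,near(c,l,np.array(g),g[2])) for c in cs.values()]
    ob=[(c,p) for c,p in ob if p is not None]
    if len(ob)>1: print(l,len(ob),np.round(tri(ob),1))
for n in cs:
    c=cs[n]
    for d in spotter.masks_of(c,"bearing_1_mid"):
        if d["p"]>.1:
            b=d["bbox"]; print(n,round(d["p"],2),b,np.round(ray(c,[(b[0]+b[2])/2,(b[1]+b[3])/2],4.5),1))
save(cs["side"],"tagcrop.png",(350,290,470,400),5)
E
python3 b.py
```

```text
knob_grip 3 [ 485.3 -156.9   83.1]
lid_handle 3 [463.1 -50.1  78.1]
lid_hinge 3 [558.4 -32.9  31.5]
tag_eye 3 [ 676.9 -142.8   78.1]
tag_mid 3 [ 677.2 -139.3   56.2]
peg_stand 2 [548.7 411.6   4.4]
scene 0.66 [343.5, 295.6, 365.5, 310.2] [463.4 165.3   4.5]
side 0.51 [262.3, 266.9, 281.5, 284.0] [465.3 151.    4.5]
wrist 0.6 [161.3, 0.0, 222.4, 48.1] [462.6 158.6   4.5]
```

View pics/tagcrop.png

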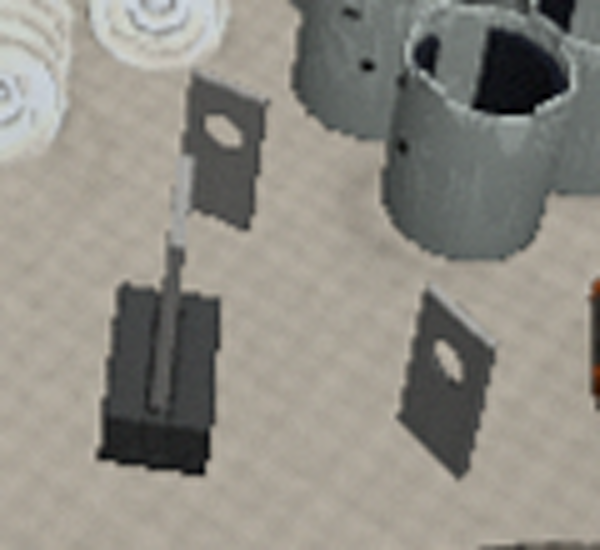

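The crop shows the tag in its dark slotted block at (165,330), i.e. side pixel (383,346). The two bare plates at (225,150) and (450,380) are smaller decoys. I'm moving over the knob.

Emit:
{"name": "drive_tool", "arguments": {
  "delta_pos": [
    [-0.03,-0.018,0],
    [-0.03,-0.018,0],
    [-0.03,-0.018,0],
    [-0.03,-0.018,0],
    [-0.037,-0.018,0.02],
    [0,0,0],
    [0,0,0],
    [0,0,0]
  ],
  "turn": [0,0,0,0,0,-4.3,-4.3,0],
  "hand": 0.06
}}

```text
time: 4.27
position: [486.1, -154.6, 213.0]
orientation: [-0.0, 0.652, 0.758, -0.0]
force: [-0.4, 0.0, 0.5]
opening: 0.7
grasp_force: 0.0
```

```bash
cat > c.py <<'E'
from h import *
s=manip.sense(); print(s["position"],s["joints"],s["opening"])
c=cam("wrist"); save(c,"wrist1.png")
for l,z in dict(knob_grip=82,lid_handle=81,lid_hinge=40.5,bearing_case=0,tag_eye=74,tag_mid=58).items(): pp(c,l,z)
for l in ("knob_grip","lid_handle"):
  for d in spotter.masks_of(c,l)[:2]:
    m=d["region"].astype(np.uint8); print(l,d["p"],d["bbox"])
    r=cv2.minAreaRect(cv2.findNonZero(m)); bx=cv2.boxPoints(r); print(np.round([ray(c,p,95)[:2] for p in bx],0).tolist())
E
python3 c.py
```

```text
[ 486.07478054 -154.56052152  212.97667727] [-4.65389529e-01  1.94301175e-01 -1.55894761e-01  1.22080909e+00
  4.56882066e-05  9.55533650e-01] 0.7002107593604842
lid_hinge 0.69 [431.6  78.6] [558.4 -32.6  40.5]
bearing_case 0.66 [348.2  78.7] [495.7 -38.8   0. ]
bearing_case 0.58 [551.4 239. ] [ 728.9 -156.9    0. ]
tag_eye 0.97 [553.  237.4] [ 676.5 -137.5   74. ]
tag_eye 0.92 [622.6 129.4] [697.3 -49.2  74. ]
tag_eye 0.78 [624.  272.7] [ 746.6 -158.6   74. ]
tag_eye 0.33 [346.3  81.1] [489.9 -47.3  74. ]
tag_mid 0.88 [540.  231.8] [ 675.3 -138.1   58. ]
tag_mid 0.86 [615.6 265.4] [ 751.9 -158.    58. ]
tag_mid 0.58 [606.5 129.7] [697.7 -50.   58. ]
knob_grip 0.71 [302.5, 174.1, 330.5, 263.1]
[[470.0, -114.0], [487.0, -111.0], [498.0, -177.0], [479.0, -180.0]]
knob_grip 0.53 [275.0, 0.9, 444.8, 198.5]
[[438.0, -10.0], [540.0, 5.0], [572.0, -114.0], [452.0, -132.0]]
lid_handle 0.59 [277.0, 1.2, 446.7, 199.7]
[[438.0, -10.0], [541.0, 5.0], [573.0, -115.0], [452.0, -133.0]]
lid_handle 0.41 [506.6, 201.9, 601.8, 279.8]
[[626.0, -141.0], [638.0, -98.0], [697.0, -121.0], [688.0, -167.0]]
```

View pics/wrist1.png

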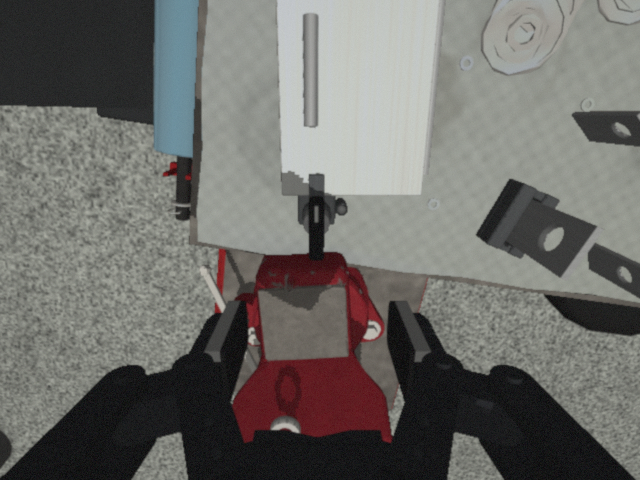

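The wrist view shows the handle bar vertical from (311,14) to (311,126), so the tool is aligned with the case. The knob bar is at x≈316, down to row 258. The tag in its block is at (550,237).

```bash
cat > d.py <<'E'
from h import *
c=cam("wrist"); y=0.150
Rz=np.array([[np.cos(y),-np.sin(y)],[np.sin(y),np.cos(y)]])
hm=ray(c,[311,70],86)[:2]; print("handle",hm, "ends",ray(c,[311,13],86),ray(c,[311,127],86))
print("knob from handle",hm+Rz@[4,-111],"centre",hm+Rz@[34,0])
print("knob near end top",ray(c,[316.5,259],96), ray(c,[316.5,196],96))
print("lid corner near L,R",ray(c,[281,195],47)[:2],ray(c,[421,195],47)[:2],"expect rel handle", hm+Rz@[-26,-93],hm+Rz@[94,-93])
q=manip.sense()["orientation"];print("tool yaw",q)
g=c["img"][185:265,312:322].mean(axis=(1,2)).astype(int);print(g.tolist())
E
python3 d.py
```

```text
handle [465.24374807 -43.85695768] ends [460.39748854 -10.68136478  86.        ] [470.55915837 -80.24417292  86.        ]
knob from handle [ 485.78646508 -153.0127948 ] centre [498.86196471 -38.77606117]
knob near end top [ 488.83357863 -175.03910994   96.        ] [ 481.50083583 -126.49841386   96.        ]
lid corner near L,R [ 452.75398749 -140.89028145] [ 571.44617513 -122.86775936] expect rel handle [ 453.43344636 -139.69805937] [ 572.08597571 -121.76548347]
tool yaw [6.73101883e-05 6.51976081e-01 7.58239530e-01 1.56023892e-05]
[84, 84, 83, 77, 63, 49, 47, 45, 46, 46, 45, 43, 34, 23, 18, 18, 16, 16, 16, 15, 19, 23, 37, 52, 54, 56, 55, 55, 55, 54, 55, 55, 54, 55, 55, 53, 55, 53, 47, 29, 21, 20, 19, 19, 22, 22, 19, 20, 19, 23, 23, 21, 24, 25, 22, 22, 20, 23, 21, 19, 22, 21, 23, 21, 23, 20, 22, 19, 20, 21, 22, 19, 19, 20, 20, 23, 24, 28, 30, 29]
```

Emit:
{"name": "drive_tool", "arguments": {
  "delta_pos": [
    [0.0015,0,0.035],
    [0,0,0.035],
    [0,0,0.035],
    [0,0,0.025],
    [0,0,0.015],
    [0,0,0],
    [0,0,0],
    [0,0,0],
    [0,0,0],
    [0,0,0],
    [0,0,0]
  ],
  "turn": [0,0,0,0,0,0,0,0,0,0,0],
  "hand": 0.04
}}

```text
time: 5.68
position: [487.3, -152.7, 69.3]
orientation: [0.001, 0.652, 0.758, 0.0]
force: [-0.3, -0.5, 0.1]
opening: 0.465
grasp_force: 0.0
```

Emit:
{"name": "drive_tool", "arguments": {
  "delta_pos": [
    [0,0,0],
    [0,0,0],
    [0,0,0],
    [0,0,0],
    [0,0,0],
    [0,0,0]
  ],
  "turn": [0,0,0,0,0,0],
  "hand": 0.0,
  "squeeze": 60
}}

```text
time: 6.18
position: [484.9, -152.7, 69.1]
orientation: [-0.0, 0.652, 0.758, -0.001]
force: [-6.1, -1.2, 9.7]
opening: 0.196
grasp_force: 58.4
```

Emit:
{"name": "drive_tool", "arguments": {
  "delta_pos": [
    [0,0,0],
    [0,0,0],
    [0,0,0],
    [0,0,0],
    [0,0,0],
    [0,0,0],
    [0,0,0],
    [0,0,0],
    [0,0,0],
    [0,0,0],
    [0,0,0],
    [0,0,0]
  ],
  "turn": [-7,-7,-7,-7,-7,-7,-7,-7,-7,-7,-7,-3]
}}

```text
time: 7.18
position: [482.2, -155.8, 69.1]
orientation: [-0.004, 0.011, 1.0, -0.004]
force: [-16.1, -12.6, 13.4]
opening: 0.196
grasp_force: 59.0
```

Emit:
{"name": "drive_tool", "arguments": {
  "delta_pos": [
    [0,0,0],
    [0,0,0],
    [0,0,0],
    [0,0,0],
    [0,0,0],
    [0,0,-0.03],
    [0,0,-0.035],
    [0,0,-0.035],
    [0,0,-0.035],
    [0,0,0],
    [0,0,0],
    [0,0,0]
  ],
  "turn": [0,0,0,0,0,0,0,0,0,0,0,0],
  "hand": 0.05
}}

```text
time: 8.18
position: [486.4, -151.9, 202.7]
orientation: [0.0, 0.012, 1.0, 0.0]
force: [-0.1, -0.5, -0.3]
opening: 0.58
grasp_force: 0.0
```

```bash
cat > e.py <<'E'
from h import *
s=manip.sense(); print(s["position"],s["joints"],s["opening"])
c=cam("wrist"); save(c,"wrist2.png")
E
python3 e.py
```

```text
[ 486.39717033 -151.94269483  202.70092469] [-4.60501835e-01  1.97711043e-01 -1.77153625e-01  1.19596698e+00
  1.30017558e-04 -4.36477205e-01] 0.5799985384062221
```

View pics/wrist2.png

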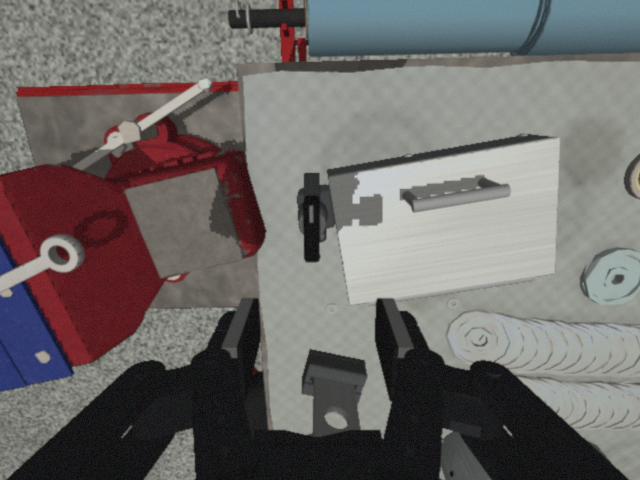

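The knob bar has turned. The tongue now points to the front, beside the lid, at (312,180), so the lid is free. I'm turning back and going over the handle.

Emit:
{"name": "drive_tool", "arguments": {
  "delta_pos": [
    [0,0,0],
    [0,0,0],
    [0,0,0],
    [0,0,0],
    [0,0,0],
    [0,0,0],
    [0,0,0],
    [0,0,0],
    [0,0,0],
    [0,0,0],
    [0,0,0],
    [0,0,0]
  ],
  "turn": [7,7,7,7,7,7,7,7,7,7,7,3]
}}

```text
time: 9.23
position: [485.4, -151.6, 201.0]
orientation: [-0.002, 0.654, 0.756, -0.0]
force: [0.1, 0.4, -0.0]
opening: 0.585
grasp_force: 0.0
```

Emit:
{"name": "drive_tool", "arguments": {
  "delta_pos": [
    [0.036,-0.002,0],
    [0.036,-0.002,0],
    [0.036,-0.002,0],
    [0,0,0.033],
    [0,0,0.033],
    [0,0,0.033],
    [0,0,0.03],
    [0,0,0],
    [0,0,0],
    [0,0,0]
  ],
  "turn": [0,0,0,0,0,0,0,0,0,0],
  "hand": 0.035
}}

```text
time: 10.07
position: [464.5, -46.4, 74.6]
orientation: [-0.0, 0.652, 0.758, -0.0]
force: [-0.1, 0.1, 0.0]
opening: 0.412
grasp_force: 0.0
```

Emit:
{"name": "drive_tool", "arguments": {
  "delta_pos": [
    [0,0,0],
    [0,0,0],
    [0,0,0],
    [0,0,0],
    [0,0,0],
    [0,0,0]
  ],
  "turn": [0,0,0,0,0,0],
  "hand": 0.0,
  "squeeze": 30
}}

```text
time: 10.57
position: [464.9, -47.0, 75.8]
orientation: [0.001, 0.652, 0.758, -0.0]
force: [-3.4, -1.3, 5.3]
opening: 0.099
grasp_force: 29.7
```

Emit:
{"name": "drive_tool", "arguments": {
  "delta_pos": [
    [0,0,0],
    [0,0,0],
    [0,0,0],
    [0,0,0.004],
    [0,0,0.004],
    [0,0,0],
    [0,0,0]
  ],
  "turn": [0,0,0,0,0,0,0],
  "hand": 0.035
}}

```text
time: 11.15
position: [463.9, -46.2, 65.5]
orientation: [-0.001, 0.652, 0.758, -0.0]
force: [0.8, 0.2, 0.2]
opening: 0.409
grasp_force: 0.0
```

Emit:
{"name": "drive_tool", "arguments": {
  "delta_pos": [
    [0,0,0],
    [0,0,0],
    [0,0,0],
    [0,0,0],
    [0,0,0],
    [0,0,0]
  ],
  "turn": [0,0,0,0,0,0],
  "hand": 0.0
}}

```text
time: 11.65
position: [464.7, -46.3, 66.2]
orientation: [0.0, 0.652, 0.758, 0.0]
force: [2.1, 0.3, -1.1]
opening: 0.104
grasp_force: 29.2
```

Emit:
{"name": "drive_tool", "arguments": {
  "delta_pos": [
    [0,0.004,-0.0078],
    [0,0.0045,-0.0079],
    [0,0.0053,-0.0072],
    [0,0.0057,-0.0068],
    [0,0.0064,-0.0062],
    [0,0.0069,-0.0057],
    [0,0.0074,-0.005],
    [0,0.0078,-0.0043],
    [0,0.0081,-0.0036],
    [0,0.0085,-0.003],
    [0,0.0087,-0.0022],
    [0,0.0088,-0.0015]
  ],
  "turn": [0,0,0,0,0,0,0,0,0,0,0,0]
}}

```text
time: 12.65
position: [544.8, -34.1, 129.1]
orientation: [-0.0, 0.652, 0.758, -0.001]
force: [-7.1, -2.0, 9.9]
opening: 0.102
grasp_force: 30.6
```

Emit:
{"name": "drive_tool", "arguments": {
  "delta_pos": [
    [0,0.0089,-0.0004],
    [0,0.0089,0],
    [0,0.0089,0.001],
    [0,0.0088,0.0016],
    [0,0,0],
    [0,0,0]
  ],
  "turn": [0,0,0,0,0,0]
}}

```text
time: 13.15
position: [582.8, -28.4, 126.9]
orientation: [0.002, 0.652, 0.758, 0.002]
force: [2.9, 0.8, 4.4]
opening: 0.095
grasp_force: 30.0
```

Emit:
{"name": "drive_tool", "arguments": {
  "delta_pos": [
    [0,0,0],
    [0,0,0],
    [0,0,0],
    [0,0,0],
    [0,0,-0.02],
    [0,0,-0.03],
    [0,0,-0.03],
    [0,0,-0.03],
    [0,0,0],
    [0,0,0]
  ],
  "turn": [0,0,0,0,0,0,0,0,0,0],
  "hand": 0.025
}}

```text
time: 13.98
position: [581.7, -29.0, 237.2]
orientation: [0.002, 0.652, 0.758, 0.001]
force: [-0.3, -0.0, -0.4]
opening: 0.294
grasp_force: 0.0
```

```bash
cat > f.py <<'E'
from h import *
s=manip.sense(); print(s["position"],s["joints"],s["opening"])
c=cam("side"); save(c,"side1.png",(200,180,440,400),2.5)
E
python3 f.py
```

```text
[581.69647377 -29.04880693 237.17736082] [-1.87703188e-01  3.22668885e-01  7.35751791e-02  1.31735413e+00
  2.55942127e-05  1.23313579e+00] 0.294413682538067
```

View pics/side1.png

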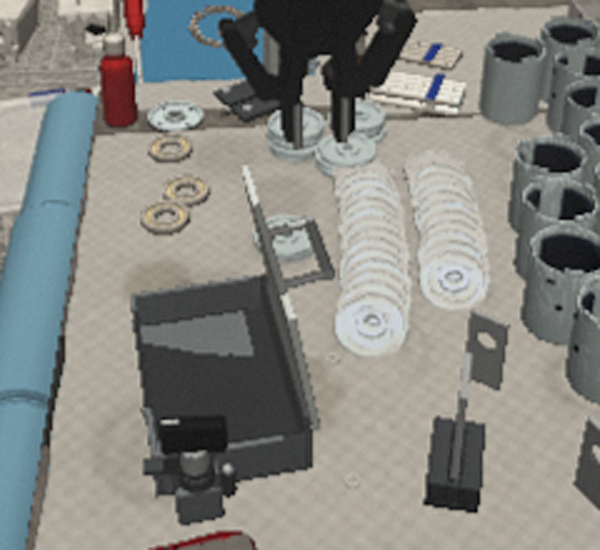

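The crop shows the lid standing open at about 80°, with the case empty. The three bearings are at (170,148), (187,190) and (165,217). I'm pushing the lid past upright from the inside.

Emit:
{"name": "drive_tool", "arguments": {
  "delta_pos": [
    [0,-0.03,0],
    [0,-0.03,0],
    [0,-0.03,0],
    [0,0,0.035],
    [0,0,0.035],
    [0,0,0.035],
    [0,0,0],
    [0,0,0]
  ],
  "turn": [0,0,0,0,0,0,0,0],
  "hand": 0.0
}}

```text
time: 14.7
position: [488.7, -41.5, 127.7]
orientation: [-0.003, 0.652, 0.758, -0.002]
force: [0.6, 0.2, 0.8]
opening: 0.004
grasp_force: 0.0
```

Emit:
{"name": "drive_tool", "arguments": {
  "delta_pos": [
    [0,0.01,0],
    [0,0.01,0],
    [0,0.008,0],
    [0,0.007,0],
    [0,0.007,0],
    [0,0.007,0],
    [0,0.007,0],
    [0,0.007,0],
    [0,0.007,0],
    [0,0,0]
  ],
  "turn": [0,0,0,0,0,0,0,0,0,0]
}}

```text
time: 15.53
position: [561.9, -31.4, 129.5]
orientation: [-0.0, 0.652, 0.758, 0.0]
force: [1.0, -1.4, -0.6]
opening: -0.0
grasp_force: 0.0
```

Emit:
{"name": "drive_tool", "arguments": {
  "delta_pos": [
    [0,-0.035,-0.01],
    [0,-0.035,-0.03],
    [0,0,-0.03],
    [0.03,0,-0.03],
    [0.03,0,0],
    [0.03,0,0],
    [0.03,0,0],
    [0.03,0,0],
    [0,0,0],
    [0,0,0],
    [0,0,0]
  ],
  "turn": [0,0,0,0,0,0,0,0,0,0,0],
  "hand": 0.075
}}

```text
time: 16.45
position: [473.1, 106.1, 226.9]
orientation: [0.0, 0.652, 0.758, 0.0]
force: [-0.2, 0.7, 0.4]
opening: 0.879
grasp_force: 0.0
```

```bash
cat > g.py <<'E'
from h import *
import sys
s=manip.sense(); print(s["time"],s["position"],s["joints"],s["opening"])
c=cam("wrist"); 
for l,z in dict(bearing_1_mid=4.5,ring_stack_1=13,end_cap_1=7,peg_tip=150,peg_stand=0,lock_bottle=0).items(): pp(c,l,z)
for d in spotter.masks_of(c,"bearing_1_mid"):
    if d["p"]>.15:
        m=d["region"].astype(np.uint8); k=cv2.findContours(m,0,2)[0]; k=max(k,key=cv2.contourArea)
        (x,y),r=cv2.minEnclosingCircle(k); b=d["bbox"]
        print("mask",round(d["p"],2),np.round(b),np.round(ray(c,[(b[0]+b[2])/2,(b[1]+b[3])/2],9),1),"r",r)
save(c,sys.argv[1])
E
python3 g.py wrist3.png
```

```text
16.45 [473.08380995 106.13147012 226.88856409] [ 5.49756417e-02  1.39364271e-01 -1.88142655e-01  1.24203079e+00
 -7.94750615e-05  1.47490275e+00] 0.8793765524794402
bearing_1_mid 0.89 [304.2 109.2] [447.3 190.5   4.5]
ring_stack_1 0.66 [416.7 175.9] [564.4 146.3  13. ]
mask 0.92 [278.  80. 331. 132.] [447.1 193.2   9. ] r 27.45915985107422
```

View pics/wrist3.png

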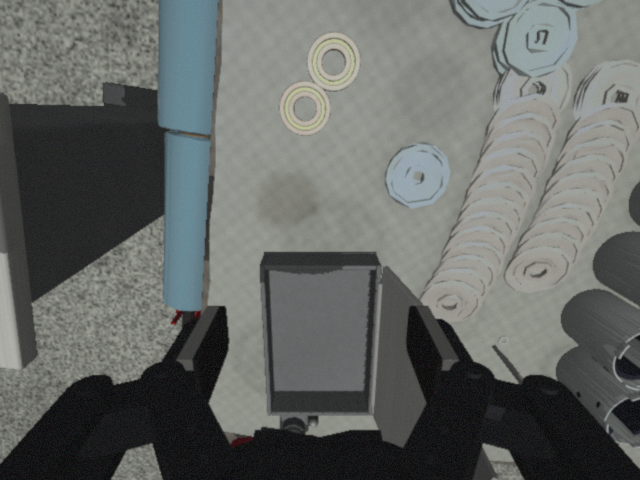

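The wrist view shows the case open with the lid leaning back at (405,360). Bearings A at (305,108) and B at (334,61) are touching, so one was knocked. The third is out of view at the top, and the end cap or ring disc is at (418,175). I'm picking A with the fingers across the A–B line.

Emit:
{"name": "drive_tool", "arguments": {
  "delta_pos": [
    [0.03,-0.004,0.02],
    [0.03,-0.004,0.03],
    [0.028,-0.0045,0.03],
    [0,0,0.03],
    [0,0,0.03],
    [0,0,0.03],
    [0,0,0.02],
    [0,0,0],
    [0,0,0]
  ],
  "turn": [0,0,0,7,7,7,7,0,0],
  "hand": 0.062
}}

```text
time: 17.6
position: [446.4, 190.2, 36.7]
orientation: [-0.0, 0.815, 0.579, -0.001]
force: [1.1, -0.3, 0.0]
opening: 0.727
grasp_force: 0.0
```

```bash
python3 g.py wrist4.png
```

```text
17.6 [446.37011031 190.17582868  36.69178644] [ 2.37147133e-01  2.97301071e-01 -4.92112290e-01  7.84112025e-01
 -4.25223987e-05  2.14339300e+00] 0.7274992805360472
bearing_1_mid 0.56 [322.6 281.3] [448.  189.4   4.5]
ring_stack_1 0.93 [570.5 293.5] [565.7 145.7  13. ]
mask 0.85 [273. 236. 368. 324.] [448.  192.8   9. ] r 47.30408477783203
```

View pics/wrist4.png

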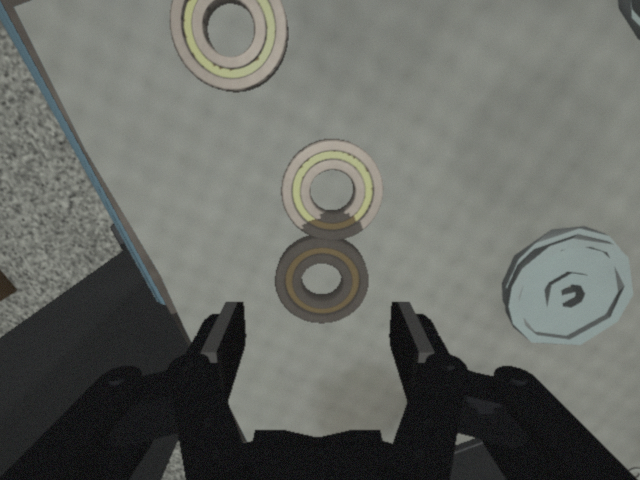

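The close view shows A at (322,279) lying between the fingers. B is at (332,189) and C at (230,28), all of one size given the camera tilt. I'm going down.

Emit:
{"name": "drive_tool", "arguments": {
  "delta_pos": [
    [0,0,0.015],
    [0,0,0.012],
    [0,0,0.006],
    [0,0,0.004],
    [0,0,0.001],
    [0,0,0],
    [0,0,0]
  ],
  "turn": [0,0,0,0,0,0,0]
}}

```text
time: 18.58
position: [447.7, 190.7, -0.2]
orientation: [0.0, 0.816, 0.578, 0.0]
force: [-0.1, 0.1, 1.1]
opening: 0.723
grasp_force: 0.0
```

Emit:
{"name": "drive_tool", "arguments": {
  "delta_pos": [
    [0,0,0],
    [0,0,0],
    [0,0,0],
    [0,0,0],
    [0,0,0],
    [0,0,0]
  ],
  "turn": [0,0,0,0,0,0],
  "hand": 0.04,
  "squeeze": 40
}}

```text
time: 19.08
position: [447.9, 190.7, 0.4]
orientation: [0.0, 0.816, 0.578, 0.001]
force: [-0.9, -0.4, 5.7]
opening: 0.524
grasp_force: 40.0
```

Emit:
{"name": "drive_tool", "arguments": {
  "delta_pos": [
    [0,0,-0.03],
    [0,0,-0.03],
    [0,0,-0.03],
    [0,0,-0.03],
    [-0.036,0.002,0],
    [-0.036,0.002,0],
    [-0.036,0.002,0],
    [-0.036,0.002,0],
    [-0.036,0.002,0],
    [-0.036,0.002,0],
    [-0.036,0,0],
    [-0.04,0,0]
  ],
  "turn": [-7,-7,-7,-7,0,0,0,0,0,0,0,0]
}}

```text
time: 20.08
position: [502.8, -97.8, 119.8]
orientation: [0.0, 0.652, 0.758, 0.0]
force: [0.7, 0.8, -1.0]
opening: 0.528
grasp_force: 41.1
```

Emit:
{"name": "drive_tool", "arguments": {
  "delta_pos": [
    [0,0,0],
    [0,0,0],
    [0,0,0.03]
  ],
  "turn": [0,0,0]
}}

```text
time: 20.33
position: [506.7, -97.9, 93.9]
orientation: [0.004, 0.653, 0.758, 0.002]
force: [1.6, 0.2, -1.6]
opening: 0.529
grasp_force: 41.1
```

```bash
cat > k.py <<'E'
from h import *
s=manip.sense(); print(s["time"],s["position"],s["opening"],s["grasp_force"])
c=cam("wrist"); save(c,"wrist5.png"); s2=cam("scene"); 
for l,z in dict(bearing_case=0,knob_grip=82).items(): pp(c,l,z)
E
python3 k.py
```

```text
20.3333 [506.66069059 -97.93421398  93.94501633] 0.528552940010072 41.10551596619189
bearing_case 0.69 [313.1 157.2] [495.7 -41.7   0. ]
knob_grip 0.96 [260.  390.6] [ 484.4 -154.8   82. ]
knob_grip 0.26 [431.4 165.2] [544. -28.  82.]
```

View pics/wrist5.png

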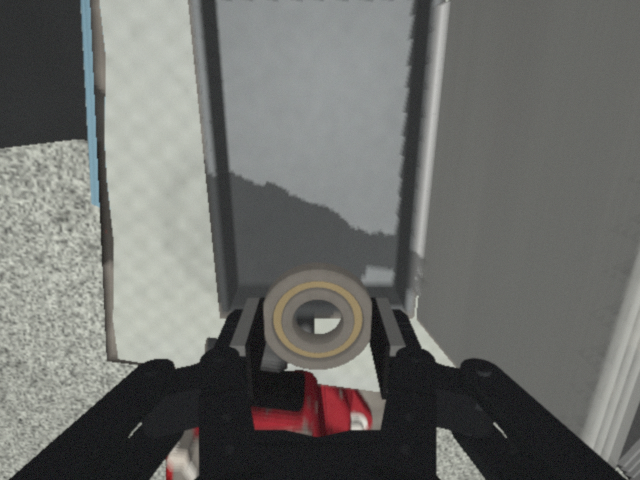

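The bearing is held between the fingers at (318,318), over the -y end of the case. I'm lowering it.

Emit:
{"name": "drive_tool", "arguments": {
  "delta_pos": [
    [0.001,-0.002,0.025],
    [0,0,0.025],
    [0,0,0.02],
    [0,0,0.01],
    [0,0,0.004],
    [0,0,0],
    [0,0,0]
  ],
  "turn": [0,0,0,0,0,0,0]
}}

```text
time: 21.12
position: [501.7, -95.5, 6.6]
orientation: [0.001, 0.652, 0.758, 0.0]
force: [0.5, -0.4, -0.7]
opening: 0.527
grasp_force: 41.2
```

Emit:
{"name": "drive_tool", "arguments": {
  "delta_pos": [
    [0,0,0.001],
    [0,0,0],
    [0,0,0],
    [0,0,0],
    [0,0,0],
    [0,0,-0.02],
    [0,0,-0.035],
    [0,0,-0.035],
    [0,0,-0.035],
    [0,0,-0.01],
    [0,0,0]
  ],
  "turn": [0,0,0,0,0,0,0,0,0,0,0],
  "hand": 0.058
}}

```text
time: 22.03
position: [503.1, -96.6, 143.0]
orientation: [0.003, 0.652, 0.758, 0.001]
force: [0.5, -0.7, -0.9]
opening: 0.679
grasp_force: 0.0
```

Emit:
{"name": "drive_tool", "arguments": {
  "delta_pos": [
    [0.04,0,0],
    [0.04,0,0],
    [0.04,0,0],
    [0.04,0,0],
    [0.04,0,0],
    [0.04,0,0],
    [0,0,0],
    [0,0,0],
    [0,0,0]
  ],
  "turn": [0,0,0,0,0,0,0,0,0],
  "hand": 0.07
}}

```text
time: 22.78
position: [464.0, 141.5, 138.1]
orientation: [-0.0, 0.652, 0.758, -0.001]
force: [1.1, -0.2, 0.7]
opening: 0.819
grasp_force: 0.0
```

```bash
cat > g2.py <<'E'
from h import *
s=manip.sense(); print(s["time"],s["position"],s["joints"][5],s["opening"])
q=s["orientation"]; R=Ro.from_quat([q[1],q[2],q[3],q[0]]).as_matrix()
for k in range(2):
  c=cam("wrist")
  im=cv2.cvtColor(c["img"],cv2.COLOR_RGB2GRAY)
  for d in spotter.masks_of(c,"bearing_1_mid"):
    if d["p"]>.15:
        b=d["bbox"]; px=[(b[0]+b[2])/2,(b[1]+b[3])/2]; X=ray(c,px,7); v=R.T@(X-s["position"])
        print("mask",round(d["p"],2),np.round(b),np.round(X,1),"tool mm",np.round(v[:2],1))
  for d in pp(c,"bearing_1_mid",4.5): pass
  save(c,"w%d.png"%int(s["time"]*100))
E
python3 g2.py
```

```text
22.7833 [464.02664847 141.49448167 138.05813245] 1.550371807063376 0.8186983908547081
```

```bash
cat > g3.py <<'E'
from h import *
s=manip.sense(); print(s["time"],s["position"],s["joints"][5],s["opening"])
q=s["orientation"]; R=Ro.from_quat([q[1],q[2],q[3],q[0]]).as_matrix()
c=cam("wrist")
for l in ("bearing_1_mid","bearing_2_mid"):
  for d in spotter.masks_of(c,l)+spotter.pinpoint(c,l): print(l,round(d["p"],2),d.get("bbox"),d.get("pixel"))
hsv=cv2.cvtColor(c["img"],cv2.COLOR_RGB2HSV)
m=cv2.inRange(hsv,(15,45,90),(40,255,255)); m=cv2.morphologyEx(m,cv2.MORPH_CLOSE,np.ones((5,5)))
for k in cv2.findContours(m,0,2)[0]:
  if cv2.contourArea(k)>150:
    (x,y),r=cv2.minEnclosingCircle(k); X=ray(c,(x,y),9); print("yel",np.round([x,y,r],1),np.round(X,1),"tool mm",np.round((R.T@(X-s["position"]))[:2],1))
E
python3 g3.py
```

```text
23.0833 [465.08451757 140.4140025  139.2083663 ] 1.5509573841841096 0.822998539195074
bearing_2_mid 0.93 [310.2, 0.0, 360.5, 9.9] None
bearing_2_mid 0.58 None [320.7, 404.3]
yel [342.  100.1  28.7] [467.8 234.5   9. ] tool mm [92.6 16.5]
```

Emit:
{"name": "drive_tool", "arguments": {
  "delta_pos": [
    [0.03,0.005,0.02],
    [0.03,0.005,0.03],
    [0.032,0.005,0.03],
    [0,0,0.01],
    [0,0,0],
    [0,0,0],
    [0,0,0]
  ],
  "turn": [0,0,0,0,0,0,0],
  "hand": 0.064
}}

```text
time: 23.92
position: [466.6, 231.8, 52.8]
orientation: [0.0, 0.652, 0.758, 0.0]
force: [-0.2, 0.0, 0.1]
opening: 0.743
grasp_force: 0.0
```

```bash
python3 g3.py; python3 g2.py
```

```text
23.9167 [466.57206269 231.8232514   52.75608347] 1.728571922979357 0.7430469646298082
bearing_2_mid 0.56 [259.1, 59.9, 362.6, 168.1] None
yel [321.1 266.5  33.5] [467.5 235.8   9. ] tool mm [3.8 1.5]
yel [308.2 114.6  40.9] [449.2 313.7   9. ] tool mm [83.5 -5.1]
24.1667 [466.7882349  231.84775231  52.90428385] 1.7287981566104726 0.7493794265225974
```

Emit:
{"name": "drive_tool", "arguments": {
  "delta_pos": [
    [0.0035,0.001,0.02],
    [0,0,0.016],
    [0,0,0.009],
    [0,0,0.005],
    [0,0,0.002],
    [0,0,0],
    [0,0,0]
  ],
  "turn": [0,0,0,0,0,0,0]
}}

```text
time: 25.05
position: [466.8, 236.0, 0.3]
orientation: [0.0, 0.652, 0.758, 0.0]
force: [0.6, -0.1, 0.2]
opening: 0.752
grasp_force: 0.0
```

Emit:
{"name": "drive_tool", "arguments": {
  "delta_pos": [
    [0,0,0],
    [0,0,0],
    [0,0,0],
    [0,0,0],
    [0,0,0],
    [0,0,0]
  ],
  "turn": [0,0,0,0,0,0],
  "hand": 0.04,
  "squeeze": 40
}}

```text
time: 25.55
position: [467.1, 236.1, 0.9]
orientation: [0.001, 0.652, 0.758, 0.001]
force: [-0.5, -0.0, 6.0]
opening: 0.524
grasp_force: 40.4
```

Emit:
{"name": "drive_tool", "arguments": {
  "delta_pos": [
    [0,0,-0.03],
    [0,0,-0.035],
    [0,0,-0.035],
    [-0.031,-0.002,0],
    [-0.031,-0.002,0],
    [-0.031,-0.002,0],
    [-0.031,-0.002,0],
    [-0.031,-0.002,0],
    [-0.031,-0.001,0],
    [-0.031,-0.001,0],
    [-0.031,-0.001,0],
    [-0.03,-0.001,0]
  ],
  "turn": [0,0,0,0,0,0,0,0,0,0,0,0]
}}

```text
time: 26.55
position: [494.1, -42.7, 100.2]
orientation: [0.0, 0.652, 0.758, 0.0]
force: [1.7, 1.9, -1.1]
opening: 0.524
grasp_force: 41.4
```

Emit:
{"name": "drive_tool", "arguments": {
  "delta_pos": [
    [0,0,0],
    [0,0,0],
    [0,0,0],
    [0,0,0.03],
    [0,0,0.03],
    [0,0,0.02],
    [0,0,0.008],
    [0,0,0.005],
    [0,0,0],
    [0,0,0],
    [0,0,0]
  ],
  "turn": [0,0,0,0,0,0,0,0,0,0,0]
}}

```text
time: 27.47
position: [495.1, -40.9, 7.8]
orientation: [0.001, 0.652, 0.758, 0.001]
force: [0.6, 0.4, -0.4]
opening: 0.519
grasp_force: 41.4
```

Emit:
{"name": "drive_tool", "arguments": {
  "delta_pos": [
    [0,0,0.002],
    [0,0,0],
    [0,0,0]
  ],
  "turn": [0,0,0]
}}

```text
time: 27.72
position: [495.4, -41.1, 6.0]
orientation: [0.001, 0.652, 0.758, 0.001]
force: [-0.1, 1.4, 5.1]
opening: 0.522
grasp_force: 42.1
```

Emit:
{"name": "drive_tool", "arguments": {
  "delta_pos": [
    [0,0,0],
    [0,0,0],
    [0,0,0],
    [0,0,0],
    [0,0,-0.02],
    [0,0,-0.035],
    [0,0,-0.035],
    [0,0,-0.035],
    [0,0,-0.035],
    [0.035,0,0],
    [0.035,0,0],
    [0.035,0,0]
  ],
  "turn": [0,0,0,0,0,0,0,0,0,0,0,0],
  "hand": 0.058
}}

```text
time: 28.72
position: [478.7, 63.2, 165.6]
orientation: [0.001, 0.653, 0.757, 0.001]
force: [1.6, -0.2, -0.2]
opening: 0.678
grasp_force: 0.0
```

Emit:
{"name": "drive_tool", "arguments": {
  "delta_pos": [
    [0.035,0,0],
    [0.035,0,0],
    [0.035,0,0],
    [0,0,0],
    [0,0,0],
    [0,0,0],
    [0,0,0],
    [0,0,0],
    [0,0,0],
    [0,0,0],
    [0,0,0],
    [0,0,0]
  ],
  "turn": [0,0,0,-7,-7,-7,-7,-7,-7,-7,-7,-7]
}}

```text
time: 29.72
position: [462.5, 166.5, 164.5]
orientation: [-0.0, 0.157, 0.988, -0.0]
force: [-0.5, -1.1, 0.2]
opening: 0.678
grasp_force: 0.0
```

Emit:
{"name": "drive_tool", "arguments": {
  "delta_pos": [
    [0,0,0],
    [0,0,0],
    [0,0,0],
    [0,0,0],
    [0,0,0],
    [0,0,0],
    [0,0,0],
    [0,0,0],
    [0,0,0],
    [0,0,0],
    [0,0,0],
    [0,0,0]
  ],
  "turn": [-7,-7,-7,-7,-7,-7,-7,-7,-7,-7,-7,-7]
}}

```text
time: 30.72
position: [462.4, 166.5, 164.5]
orientation: [-0.0, -0.544, 0.839, 0.0]
force: [0.5, -0.4, -0.4]
opening: 0.681
grasp_force: 0.0
```

Emit:
{"name": "drive_tool", "arguments": {
  "delta_pos": [
    [0,0,0],
    [0,0,0],
    [0,0,0],
    [0,0,0],
    [0,0,0],
    [0,0,0],
    [0,0,0]
  ],
  "turn": [-7,-7,-7,-7,-5,0,0],
  "hand": 0.064
}}

```text
time: 31.3
position: [462.5, 166.5, 164.6]
orientation: [0.0, 0.757, -0.653, -0.0]
force: [-0.6, -0.9, 0.7]
opening: 0.751
grasp_force: 0.0
```

```bash
python3 g3.py; cat > sc.py <<'E'
from h import *
for n in ("scene","side"):
  c=cam(n); save(c,n+"2.png")
  hsv=cv2.cvtColor(c["img"],cv2.COLOR_RGB2HSV)
  print(n); pp(c,"bearing_1_mid",4.5); pp(c,"peg_tip",150,0.1); pp(c,"peg_stand",0,.1); pp(c,"end_cap_1",0); pp(c,"lock_bottle",0)
E
python3 sc.py
```

```text
31.3 [462.50446278 166.4902043  164.6075652 ] -1.5361627979877823 0.7514304925411179
bearing_2_mid 0.88 [286.0, 336.6, 333.6, 380.1] None
bearing_2_mid 0.68 [266.8, 391.8, 325.0, 431.5] None
bearing_2_mid 0.74 None [306.4, 357.1]
yel [628.9 427.9  30.6] [103.9 346.3   9. ] tool mm [-230.5  328.2]
yel [307.6 360.5  19.7] [449.4 311.8   9. ] tool mm [-145.7   -8.4]
scene
bearing_1_mid 0.49 [412.  261.1] [507.6 -99.6   4.5]
bearing_1_mid 0.38 [379.8 248.6] [612.3 -97.6   4.5]
peg_tip 0.96 [257.5 266.8] [517.6 393.  150. ]
peg_stand 0.82 [238.6 329.4] [557.1 414.6   0. ]
end_cap_1 0.65 [287.7 344.4] [447.5 378.3   0. ]
lock_bottle 0.92 [307.4 358.2] [386.8 382.6   0. ]
side
bearing_1_mid 0.49 [288.7 356. ] [502.9 -99.1   4.5]
bearing_1_mid 0.25 [282.7 331.3] [491.3 -33.3   4.5]
peg_stand 0.95 [300.9 216.7] [544.4 424.3   0. ]
end_cap_1 0.51 [272.8 227.1] [462.9 373.9   0. ]
end_cap_1 0.49 [286.2 337.5] [498.2 -46.7   0. ]
lock_bottle 0.67 [248.9 225.4] [394.5 388.2   0. ]
```

Emit:
{"name": "drive_tool", "arguments": {
  "delta_pos": [
    [-0.036,-0.002,0],
    [-0.036,-0.002,0],
    [-0.036,-0.002,0.01],
    [-0.036,-0.002,0.03],
    [0,0,0.03],
    [0,0,0.03],
    [0,0,0],
    [0,0,0],
    [0,0,0]
  ],
  "turn": [0,0,0,0,0,0,0,0,0]
}}

```text
time: 32.9
position: [450.2, 306.2, 69.4]
orientation: [-0.001, 0.758, -0.652, 0.0]
force: [0.0, 0.3, 1.0]
opening: 0.746
grasp_force: 0.0
```

```bash
python3 g3.py;python3 g2.py
```

```text
32.9 [450.16070547 306.21073977  69.39373103] -1.270509102015101 0.7460077700575352
bearing_2_mid 0.85 [278.0, 227.5, 358.9, 306.1] None
bearing_2_mid 0.7 None [316.3, 266.6]
yel [315.6 267.5  30.9] [449.6 312.    9. ] tool mm [-5.8 -0.2]
33.15 [450.67567749 306.31211175  69.82351913] -1.2705214423058693 0.7499528830568044
mask 0.58 [358. 349. 405. 441.] [389.6 400.9   7. ] tool mm [-102.6   46.5]
mask 0.35 [ 77. 324. 189. 380.] [559.9 390.6   7. ] tool mm [ -67.  -120.4]
```

Emit:
{"name": "drive_tool", "arguments": {
  "delta_pos": [
    [-0.0053,0,0.02],
    [0,0,0.02],
    [0,0,0.016],
    [0,0,0.008],
    [0,0,0.004],
    [0,0,0.001],
    [0,0,0],
    [0,0,0]
  ],
  "turn": [0,0,0,0,0,0,0,0]
}}

```text
time: 34.12
position: [449.3, 311.7, -0.0]
orientation: [-0.001, 0.758, -0.652, 0.0]
force: [0.6, -0.6, 1.2]
opening: 0.751
grasp_force: 0.0
```

Emit:
{"name": "drive_tool", "arguments": {
  "delta_pos": [
    [0,0,0],
    [0,0,0],
    [0,0,0],
    [0,0,0],
    [0,0,0],
    [0,0,0]
  ],
  "turn": [0,0,0,0,0,0],
  "hand": 0.04,
  "squeeze": 40
}}

```text
time: 34.62
position: [449.5, 311.8, 0.4]
orientation: [-0.001, 0.758, -0.652, 0.0]
force: [-0.6, -1.0, 6.4]
opening: 0.524
grasp_force: 40.7
```

Emit:
{"name": "drive_tool", "arguments": {
  "delta_pos": [
    [0,0,-0.03],
    [0,0,-0.035],
    [0,0,-0.035],
    [0.033,0.001,0],
    [0.033,0.001,0],
    [0.033,0.001,0],
    [0.033,0.001,0],
    [0.033,0.001,0],
    [0.033,0.001,0],
    [0.033,0.001,0],
    [0.034,0.001,0],
    [0.034,0,0]
  ],
  "turn": [0,0,0,0,0,0,0,0,0,0,0,0]
}}

```text
time: 35.62
position: [485.3, 13.0, 99.5]
orientation: [-0.0, 0.758, -0.652, 0.0]
force: [0.3, -0.1, -0.8]
opening: 0.525
grasp_force: 41.4
```

Emit:
{"name": "drive_tool", "arguments": {
  "delta_pos": [
    [0,0,0],
    [0,0,0],
    [0,0,0],
    [0,0,0.03],
    [0,0,0.03],
    [0,0,0.02],
    [0,0,0.008],
    [0,0,0.005],
    [0,0,0],
    [0,0,0]
  ],
  "turn": [0,0,0,0,0,0,0,0,0,0]
}}

```text
time: 36.45
position: [486.1, 15.2, 6.9]
orientation: [-0.0, 0.759, -0.652, 0.0]
force: [-0.3, -0.0, -0.1]
opening: 0.524
grasp_force: 41.9
```

Emit:
{"name": "drive_tool", "arguments": {
  "delta_pos": [
    [0,0,0.0015],
    [0,0,0],
    [0,0,0]
  ],
  "turn": [0,0,0]
}}

```text
time: 36.7
position: [486.4, 14.7, 5.4]
orientation: [-0.001, 0.758, -0.652, 0.001]
force: [1.2, 1.7, 1.2]
opening: 0.528
grasp_force: 42.1
```

Emit:
{"name": "drive_tool", "arguments": {
  "delta_pos": [
    [0,0,0],
    [0,0,0],
    [0,0,0],
    [0,0,0],
    [0,0,-0.02],
    [0,0,-0.035],
    [0,0,-0.035],
    [0,0,-0.035],
    [0,0,-0.035],
    [0,0,-0.035],
    [0,0,-0.035],
    [0,0,0]
  ],
  "turn": [0,0,0,0,0,0,0,0,0,0,0,0],
  "hand": 0.058
}}

```text
time: 37.7
position: [488.6, 14.0, 241.7]
orientation: [-0.003, 0.758, -0.652, 0.005]
force: [1.2, -0.2, 0.1]
opening: 0.679
grasp_force: 0.0
```

```bash
python3 g3.py; python3 - <<'E'
from h import *
c=cam("wrist"); save(c,"w_case.png")
pp(c,"lid_handle",None); pp(c,"lid_hinge",40.5)
E
```

```text
37.7 [488.63813898  14.04495465 241.68441312] -1.856459410966262 0.6792484237272906
bearing_1_mid 0.9 [297.2, 54.5, 350.9, 109.7] None
bearing_1_mid 0.73 None [323.5, 83.6]
bearing_2_mid 0.85 [298.3, 176.1, 346.7, 223.4] None
bearing_2_mid 0.75 None [321.4, 197.7]
yel [623.5 412.5  43.4] [ 60.6 232.4   9. ] tool mm [-280.6  393. ]
yel [321.7 199.3  18.8] [485.1  16.    9. ] tool mm [-3.2  5.7]
yel [321.8 139.8  20.3] [494.3 -43.5   9. ] tool mm [57.   5.5]
yel [323.2  82.4  21.7] [501.1 -95.7   9. ] tool mm [109.6   6.6]
lid_handle 0.61 [135.5 152.7] 
lid_hinge 0.78 [245.3 143.2] [554.7 -32.1  40.5]
```

View pics/w_case.png

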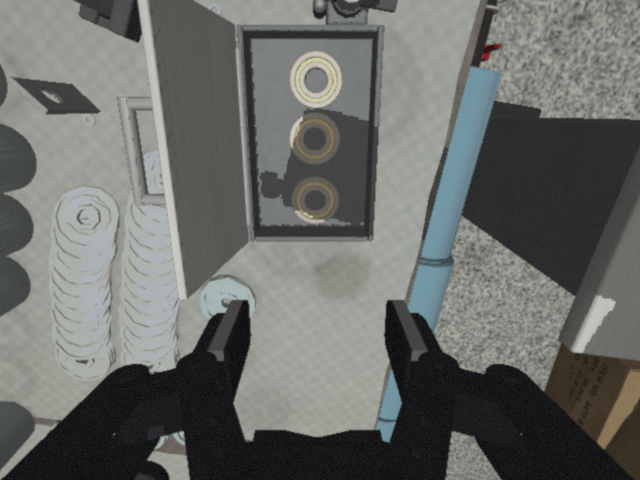

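All three bearings lie flat and side by side in the case, at (316,80), (315,138) and (316,199). The lid leans back, with its handle at (130,150). I'm working out the lid angle, then shutting the lid.

```bash
python3 - <<'E'
from h import *
c=cam("wrist"); y=.15; Rz=np.array([[np.cos(y),-np.sin(y)],[np.sin(y),np.cos(y)]]); C=np.array([497.5,-41])
for th in np.arange(90,112,3):
    t=np.radians(th); e=[60-120*np.cos(t),40.5+120*np.sin(t)]; f=np.radians(156.7)-t; h=[60+102.35*np.cos(f),40.5+102.35*np.sin(f)]
    P=lambda x,yy,z: np.round(proj(c,[*(C+Rz@[x,yy]),z]))
    print(th,"edge",P(e[0],-93,e[1]),P(e[0],93,e[1]),"bar",P(h[0],-31,h[1]),P(h[0],31,h[1]),np.round(h))
E
```

```text
90 edge [185. -30.] [218. 302.] bar [146. 104.] [160. 202.] [100. 135.]
93 edge [173. -30.] [209. 302.] bar [139. 104.] [154. 201.] [105. 132.]
96 edge [161. -30.] [200. 302.] bar [134. 104.] [148. 200.] [110. 130.]
99 edge [149. -29.] [191. 301.] bar [129. 104.] [144. 199.] [115. 127.]
102 edge [137. -29.] [182. 300.] bar [124. 104.] [139. 198.] [119. 124.]
105 edge [127. -28.] [174. 299.] bar [120. 104.] [135. 197.] [123. 121.]
108 edge [117. -26.] [166. 298.] bar [116. 104.] [132. 196.] [128. 117.]
111 edge [107. -25.] [158. 297.] bar [113. 104.] [128. 195.] [131. 114.]
```

Emit:
{"name": "drive_tool", "arguments": {
  "delta_pos": [
    [0.018,-0.03,0],
    [0.018,-0.032,0],
    [0.019,-0.032,0],
    [0,-0.032,0],
    [0,-0.036,0],
    [0,0,0],
    [0,0,0]
  ],
  "turn": [0,0,0,0,0,0,0],
  "hand": 0.0
}}

```text
time: 38.73
position: [654.6, -15.5, 231.4]
orientation: [0.001, 0.758, -0.652, -0.002]
force: [-0.4, -0.8, 0.7]
opening: -0.002
grasp_force: 0.0
```

Emit:
{"name": "drive_tool", "arguments": {
  "delta_pos": [
    [0,0,0.035],
    [0,0,0.035],
    [0,0,0.035],
    [0,0,0.018],
    [0,0,0],
    [0,0.008,0],
    [0,0.008,0],
    [0,0.008,0],
    [0,0.008,0],
    [0,0,0]
  ],
  "turn": [0,0,0,0,0,0,0,0,0,0]
}}

```text
time: 39.57
position: [625.1, -20.9, 116.5]
orientation: [-0.003, 0.758, -0.652, 0.004]
force: [3.7, 0.9, 3.0]
opening: -0.001
grasp_force: 2.0
```

Emit:
{"name": "drive_tool", "arguments": {
  "delta_pos": [
    [0,0.009,0],
    [0,0.009,0],
    [0,0.009,0],
    [0,0.009,0],
    [0,0.009,0],
    [0,0.009,0],
    [0,0.009,0],
    [0,0.009,0],
    [0,0,0]
  ],
  "turn": [0,0,0,0,0,0,0,0,0]
}}

```text
time: 40.32
position: [547.8, -31.2, 110.8]
orientation: [0.001, 0.758, -0.652, -0.002]
force: [-0.2, -0.9, 0.3]
opening: 0.0
grasp_force: 0.0
```

```bash
cat > lid.py <<'E'
from h import *
y=.15; Rz=np.array([[np.cos(y),-np.sin(y)],[np.sin(y),np.cos(y)]]); C=np.array([497.5,-41])
cs=[cam("scene"),cam("side"),cam("wrist")]
ob=[]
for c in cs:
    r=[d for d in spotter.pinpoint(c,"lid_handle") if d["p"]>.2]; 
    for d in r: print(round(d["p"],2),np.round(d["pixel"]))
for th in range(0,75,8):
    f=np.radians(156.7-th); h=[60+102.35*np.cos(f),40.5+102.35*np.sin(f)]; X=[*(C+Rz@[h[0],0]),h[1]]
    print(th,np.round(h),[np.round(proj(c,X)).tolist() for c in cs])
save(cs[1],"side3.png",(200,200,440,400),2.5)
E
python3 lid.py
```

```text
0.82 [394. 214.]
0.72 [301. 281.]
0.96 [375. 342.]
0 [-34.  81.] [[415.0, 245.0], [266.0, 309.0], [483.0, 277.0]]
8 [-27.  94.] [[413.0, 239.0], [269.0, 304.0], [480.0, 288.0]]
16 [-19. 105.] [[411.0, 234.0], [273.0, 299.0], [473.0, 300.0]]
24 [ -9. 116.] [[407.0, 229.0], [278.0, 294.0], [460.0, 311.0]]
32 [  2. 125.] [[404.0, 224.0], [284.0, 289.0], [441.0, 323.0]]
40 [ 14. 132.] [[399.0, 220.0], [290.0, 285.0], [416.0, 333.0]]
48 [ 27. 137.] [[395.0, 217.0], [297.0, 282.0], [384.0, 341.0]]
56 [ 41. 141.] [[390.0, 214.0], [304.0, 280.0], [348.0, 347.0]]
64 [ 55. 143.] [[385.0, 212.0], [311.0, 278.0], [309.0, 350.0]]
72 [ 69. 142.] [[380.0, 211.0], [318.0, 277.0], [269.0, 350.0]]
```

Emit:
{"name": "drive_tool", "arguments": {
  "delta_pos": [
    [0,0.008,0],
    [0,0.007,0],
    [0,0.007,0],
    [0,0.007,0],
    [0,0,0],
    [0,-0.004,-0.01],
    [0,0,-0.03],
    [0,0.01,0],
    [0,0.018,0],
    [0,0,0],
    [0,0,0]
  ],
  "turn": [0,0,0,0,0,0,0,0,0,0,0]
}}

```text
time: 41.53
position: [497.5, -39.1, 151.8]
orientation: [0.0, 0.758, -0.652, -0.0]
force: [1.1, -0.2, 0.3]
opening: 0.005
grasp_force: 0.0
```

Emit:
{"name": "drive_tool", "arguments": {
  "delta_pos": [
    [0,0,0.01],
    [0,0.002,0.01],
    [0,0.005,0.005],
    [0,0.005,0.005],
    [0,0.005,0.006],
    [0,0.004,0.005],
    [0,0.004,0.006],
    [0,0.004,0.006],
    [0,0.003,0.006],
    [0,0,0.004],
    [0,0,0],
    [0,0,0]
  ],
  "turn": [0,0,0,0,0,0,0,0,0,0,0,0]
}}

```text
time: 42.53
position: [467.5, -43.8, 88.2]
orientation: [-0.0, 0.758, -0.652, 0.0]
force: [-0.0, 0.5, 1.0]
opening: 0.001
grasp_force: 0.0
```

Emit:
{"name": "drive_tool", "arguments": {
  "delta_pos": [
    [0,0.003,0.002],
    [0,0,0.001],
    [0,0,0.001],
    [0,0,0.001],
    [0,0,0.001],
    [0,0,0],
    [0,0,0]
  ],
  "turn": [0,0,0,0,0,0,0]
}}

```text
time: 43.12
position: [464.6, -44.5, 85.4]
orientation: [-0.0, 0.758, -0.652, 0.001]
force: [-7.1, 1.7, 22.3]
opening: -0.001
grasp_force: 11.5
```

```bash
python3 lid.py | head -6; python3 -c "
from h import *
s=manip.sense(); print(s['force'],s['position'])"
```

```text
0.68 [417. 244.]
0.61 [271. 311.]
0.8 [320. 304.]
0 [-34.  81.] [[415.0, 245.0], [266.0, 309.0], [318.0, 302.0]]
8 [-27.  94.] [[413.0, 239.0], [269.0, 304.0], [302.0, 317.0]]
16 [-19. 105.] [[411.0, 234.0], [273.0, 299.0], [280.0, 333.0]]
[-7.16163803  1.13058119 22.34833974] [464.61855593 -44.53197489  85.3853235 ]
```

Emit:
{"name": "drive_tool", "arguments": {
  "delta_pos": [
    [0,0,-0.03],
    [0,0,-0.035],
    [0.037,-0.001,0],
    [0.037,-0.001,0],
    [0.038,-0.001,0],
    [0,0,0],
    [0,0,0],
    [0,0,0],
    [0,0,0],
    [0,0,0],
    [0,0,0],
    [0,0,0]
  ],
  "turn": [0,0,0,0,0,7,7,7,7,7,7,7],
  "hand": 0.04
}}

```text
time: 44.42
position: [483.9, -154.7, 147.6]
orientation: [0.0, -0.417, 0.909, -0.0]
force: [-0.3, 0.3, 0.3]
opening: 0.469
grasp_force: 0.0
```

Emit:
{"name": "drive_tool", "arguments": {
  "delta_pos": [
    [0,0,0],
    [0,0,0],
    [0,0,0],
    [0,0,0],
    [0,0,0],
    [0,0,0],
    [0,0,0],
    [0,0,0],
    [0,0,0],
    [0,0,0]
  ],
  "turn": [7,7,7,7,7,7,7,2,0,0]
}}

```text
time: 45.25
position: [483.8, -154.6, 147.6]
orientation: [0.0, 0.012, 1.0, 0.0]
force: [0.4, 0.4, -0.2]
opening: 0.465
grasp_force: 0.0
```

```bash
python3 -c "
from h import *
s=manip.sense(); print(s['position'],s['orientation'],s['joints'][5])
c=cam('side'); pp(c,'knob_grip',82); c=cam('scene'); pp(c,'lid_handle',81)
c=cam('wrist'); pp(c,'knob_grip',82)
for d in spotter.masks_of(c,'knob_grip')[:2]: print(d['p'],d['bbox'])
"
```

```text
[ 483.79002074 -154.62732055  147.62316624] [1.49779488e-04 1.15153644e-02 9.99933685e-01 2.33222708e-06] -0.4445753492384234
knob_grip 0.58 [277.6 355.2] [ 486.7 -162.6   82. ]
knob_grip 0.75 [314.4 258.6] [ 484.  -155.6   82. ]
0.92 [296.9, 190.6, 332.9, 303.3]
```

Emit:
{"name": "drive_tool", "arguments": {
  "delta_pos": [
    [0,-0.001,0.025],
    [0,0,0.025],
    [0,0,0.02],
    [0,0,0.009],
    [0,0,0],
    [0,0,0]
  ],
  "turn": [0,0,0,0,0,0]
}}

```text
time: 46.1
position: [483.6, -155.6, 68.8]
orientation: [-0.0, 0.012, 1.0, 0.0]
force: [-0.3, 0.3, 0.2]
opening: 0.469
grasp_force: 0.0
```

Emit:
{"name": "drive_tool", "arguments": {
  "delta_pos": [
    [0,0,0],
    [0,0,0],
    [0,0,0],
    [0,0,0],
    [0,0,0],
    [0,0,0]
  ],
  "turn": [0,0,0,0,0,0],
  "hand": 0.0,
  "squeeze": 60
}}

```text
time: 46.6
position: [485.3, -156.3, 71.8]
orientation: [0.002, 0.012, 1.0, -0.001]
force: [-3.5, 2.2, 13.6]
opening: 0.122
grasp_force: 83.7
```

Emit:
{"name": "drive_tool", "arguments": {
  "delta_pos": [
    [0,0,0],
    [0,0,0],
    [0,0,0],
    [0,0,0],
    [0,0,0],
    [0,0,0],
    [0,0,0],
    [0,0,0],
    [0,0,0],
    [0,0,0],
    [0,0,0],
    [0,0,0]
  ],
  "turn": [7,7,7,7,7,7,7,7,7,7,7,3]
}}

```text
time: 47.6
position: [485.3, -156.1, 71.8]
orientation: [0.002, 0.654, 0.756, 0.001]
force: [-2.8, 2.6, 14.7]
opening: 0.126
grasp_force: 80.0
```

Emit:
{"name": "drive_tool", "arguments": {
  "delta_pos": [
    [0,0,0],
    [0,0,0],
    [0,0,0],
    [0,0,0],
    [0,0,0],
    [0,0,-0.03],
    [0,0,-0.035],
    [0,0,-0.035],
    [0,0,-0.035],
    [0,0,0],
    [0,0,0],
    [0,0,0]
  ],
  "turn": [0,0,0,0,0,0,0,0,0,0,0,0],
  "hand": 0.05
}}

```text
time: 48.6
position: [483.4, -155.5, 203.0]
orientation: [-0.0, 0.652, 0.758, -0.0]
force: [-0.1, -0.0, 0.4]
opening: 0.583
grasp_force: 0.0
```

```bash
python3 -c "
from h import *
s=manip.sense(); print(s['time'],s['position'],s['orientation'],s['joints'][5])
c=cam('wrist'); pp(c,'knob_grip',82)
for d in spotter.masks_of(c,'knob_grip')[:1]: print(d['p'],d['bbox'])
for l,z in dict(tag_eye=74,tag_mid=58,lid_handle=81).items(): pp(c,l,z)
save(c,'w_lock.png')
for d in spotter.masks_of(c,'tag_mid')[:3]: print(d['p'],d['bbox'])
c=cam('side'); 
for n in ('side','scene'):
  c=cam(n); pp(c,'peg_tip',150); pp(c,'peg_stand',0)
"
```

```text
48.6 [ 483.36701245 -155.54734078  203.04247795] [-2.51164060e-04  6.52118022e-01  7.58117417e-01 -6.68213716e-05] 0.9512129275700755
knob_grip 0.57 [316.6 230.1] [ 482.1 -155.4   82. ]
0.57 [307.7, 175.4, 334.8, 266.6]
tag_eye 0.68 [562.5 243.2] [ 675.7 -139.6   74. ]
tag_eye 0.61 [636.9 276.7] [ 746.  -158.2   74. ]
tag_eye 0.55 [633.8 129.9] [694.6 -50.   74. ]
tag_mid 0.94 [619.1 127.1] [696.  -48.5  58. ]
tag_mid 0.93 [551.2 234.8] [ 675.8 -137.9   58. ]
tag_mid 0.58 [627.  270.4] [ 751.3 -159.    58. ]
tag_mid 0.34 [349.3  76.3] [489.1 -44.2  58. ]
lid_handle 0.72 [315.5  71.4] [465.  -46.9  81. ]
0.94 [516.4, 203.3, 617.8, 286.7]
0.86 [597.7, 248.7, 640.0, 297.0]
0.67 [578.8, 110.7, 640.0, 145.8]
peg_tip 0.74 [384.7 343.5] [ 657.8 -210.6  150. ]
peg_tip 0.56 [284.3 181.2] [503.  360.4 150. ]
peg_stand 0.61 [301.3 218.6] [545.2 413.5   0. ]
peg_tip 0.62 [258.9 265. ] [521.9 386.  150. ]
peg_stand 0.59 [236.9 327.5] [565.2 412.7   0. ]
peg_stand 0.36 [284. 340.] [464.2 373.2   0. ]
```

View pics/w_lock.png

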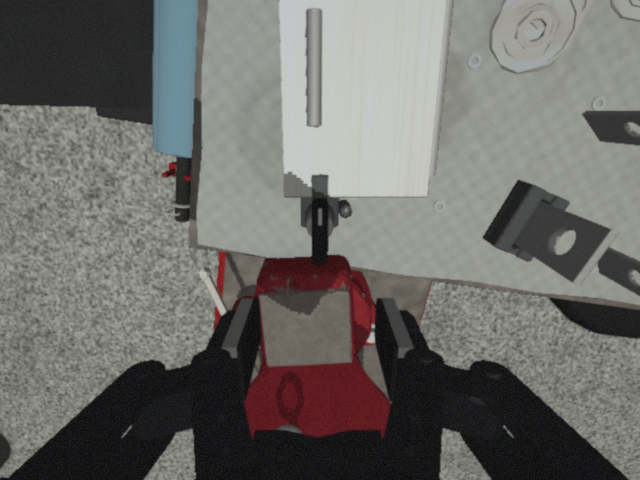

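The view shows the lid shut, with the bar and tongue along the case at (320,180–260), over the lid's end. It looks the same as at the start, so the case is locked. I'm going on to the tag.

Emit:
{"name": "drive_tool", "arguments": {
  "delta_pos": [
    [-0.002,0.032,0],
    [-0.002,0.032,0],
    [-0.002,0.032,0],
    [-0.002,0.032,0],
    [-0.002,0.032,0],
    [-0.002,0.033,0],
    [0,0,0],
    [0,0,0],
    [0,0,0],
    [0,0,0],
    [0,0,0],
    [0,0,0]
  ],
  "turn": [0,0,0,0,0,0,6.6,6.6,6.6,6.6,6.6,0],
  "hand": 0.04
}}

```text
time: 50.3
position: [676.3, -138.6, 203.3]
orientation: [-0.0, 0.841, 0.541, -0.0]
force: [0.8, -0.4, 0.8]
opening: 0.468
grasp_force: 0.0
```

```bash
cat > t.py <<'E'
from h import *
s=manip.sense(); print(s["time"],s["position"],s["joints"][5]); q=s["orientation"]; R=Ro.from_quat([q[1],q[2],q[3],q[0]]).as_matrix()
print("tool y yaw",np.degrees(np.arctan2(R[1,1],R[0,1])))
c=cam("wrist"); save(c,"w_tag.png")
for l,z in dict(tag_eye=74,tag_mid=58).items(): pp(c,l,z)
for d in spotter.masks_of(c,"tag_mid")[:2]:
    print(d["p"],d["bbox"])
E
python3 t.py
```

```text
50.3 [ 676.31217543 -138.60475907  203.33662932] 1.6810945913845994
tool y yaw -24.556195587167483
tag_eye 0.93 [316.1  90.8] [715.3 -48.6  74. ]
tag_eye 0.84 [439.1 202.5] [ 767.5 -159.3   74. ]
tag_eye 0.63 [316.3 224.5] [ 675.3 -136.4   74. ]
tag_mid 0.91 [314.6  90.9] [714.6 -47.5  58. ]
tag_mid 0.74 [432.5 198.2] [ 767.2 -159.5   58. ]
tag_mid 0.59 [317.1 221.5] [ 674.9 -138.7   58. ]
0.89 [310.6, 186.4, 330.6, 273.2]
0.82 [293.7, 80.1, 342.9, 99.0]
```

View pics/w_tag.png

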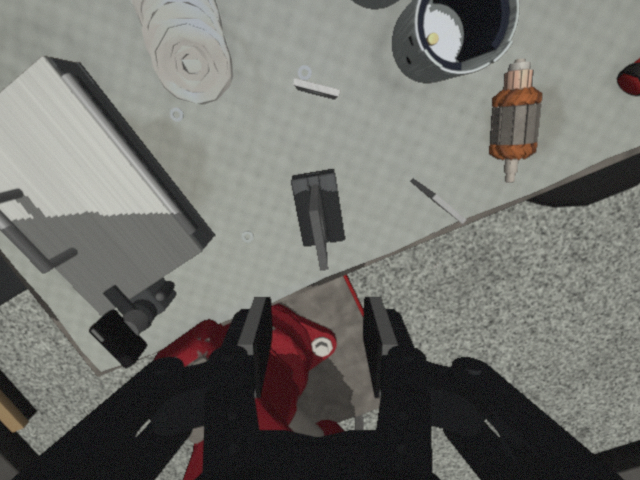

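The view shows the block at (318,207), with the tag's top edge running down to (323,268). The block is tilted by about 8° to the tool, so I'm working out its yaw from the block corners.

```bash
cat > u.py <<'E'
from h import *
c=cam("wrist"); s=manip.sense()
# corners of dark block by mask thresholds
P=[(292,177),(332,169),(344,240),(303,246)]
W=[ray(c,p,28)[:2] for p in P]
for i in range(4):
    d=W[(i+1)%4]-W[i]; print(np.linalg.norm(d).round(1),np.degrees(np.arctan2(d[1],d[0])).round(1))
print("c",np.mean(W,0))
for d in spotter.masks_of(c,"tag_mid")[:3]:
    b=d["bbox"]
    if b[0]<325<b[2] and b[3]>180:
        m=d["region"].astype(np.uint8); k=cv2.findNonZero(m)[:,0,:]
        for row in range(int(b[1]),int(b[3]),8):
            xs=k[k[:,1]==row][:,0]; print(row,xs.min() if len(xs) else None,xs.max() if len(xs) else None)
# predict mask for yaw candidates
for yaw in (-24,-20,-16,-12):
    t=np.radians(yaw); ty=np.array([-np.sin(t),np.cos(t)]); C=np.array([675.2,-138])
    print(yaw,[np.round(proj(c,[*(C+ty*k),z])).tolist() for z in (28,108) for k in (-22,22)])
im=c["img"][150:290,270:370,::-1]; cv2.imwrite("pics/tagc.png",cv2.resize(im,None,fx=5,fy=4,interpolation=cv2.INTER_CUBIC))
g=cv2.cvtColor(c["img"],cv2.COLOR_RGB2GRAY)
for r in range(170,275,6): print(r,g[r,286:352:2].tolist())
E
python3 u.py
```

```text
35.4 -13.0
66.1 -103.9
38.3 164.6
64.6 73.5
c [ 676.5708158  -136.67194196]
184 None None
192 311 319
200 311 320
208 310 322
216 311 323
224 312 324
232 313 326
240 315 326
248 316 326
256 317 327
264 319 327
-24 [[317.0, 234.0], [317.0, 187.0], [317.0, 270.0], [317.0, 210.0]]
-20 [[319.0, 234.0], [315.0, 187.0], [319.0, 270.0], [315.0, 210.0]]
-16 [[321.0, 234.0], [313.0, 187.0], [321.0, 270.0], [312.0, 210.0]]
-12 [[322.0, 234.0], [312.0, 187.0], [324.0, 269.0], [310.0, 210.0]]
170 [156, 155, 155, 156, 157, 158, 157, 155, 159, 158, 159, 162, 161, 158, 157, 134, 129, 126, 79, 60, 59, 43, 53, 44, 109, 157, 159, 160, 158, 162, 158, 154, 158]
176 [155, 155, 158, 116, 45, 40, 33, 42, 38, 44, 41, 50, 58, 62, 65, 76, 64, 76, 83, 83, 86, 89, 87, 88, 79, 118, 159, 158, 154, 151, 153, 153, 155]
182 [154, 156, 132, 77, 83, 83, 88, 89, 89, 90, 84, 70, 86, 87, 86, 87, 75, 71, 85, 84, 85, 91, 89, 89, 86, 106, 160, 159, 158, 158, 160, 159, 159]
188 [159, 161, 154, 82, 85, 86, 86, 90, 89, 86, 88, 74, 45, 70, 73, 70, 62, 55, 74, 82, 86, 86, 88, 89, 87, 82, 149, 153, 154, 158, 162, 160, 159]
194 [1
[... 1459 characters left out ...]
158, 158, 155, 153, 153, 152, 155, 156]
254 [158, 158, 155, 158, 158, 156, 156, 158, 159, 163, 164, 163, 159, 161, 158, 138, 92, 91, 88, 84, 73, 150, 154, 154, 158, 156, 158, 154, 159, 158, 158, 161, 157]
260 [160, 160, 164, 159, 158, 156, 156, 159, 157, 158, 157, 156, 154, 153, 155, 157, 113, 91, 89, 91, 86, 159, 162, 164, 163, 156, 152, 155, 157, 156, 155, 158, 152]
266 [158, 156, 158, 157, 155, 157, 160, 162, 160, 162, 157, 156, 154, 157, 157, 158, 141, 91, 90, 91, 93, 156, 158, 157, 157, 157, 158, 160, 162, 159, 160, 156, 154]
272 [161, 161, 156, 159, 156, 160, 161, 158, 158, 154, 150, 151, 156, 156, 156, 156, 154, 158, 158, 159, 160, 159, 155, 152, 147, 132, 106, 71, 68, 66, 67, 73, 91]
```

Emit:
{"name": "drive_tool", "arguments": {
  "delta_pos": [
    [0,0,0],
    [0,0,0],
    [0,0,0.035],
    [0,0,0.035],
    [0,0,0.03],
    [0,0,0.014],
    [0,0,0],
    [0,0,0],
    [0,0,0]
  ],
  "turn": [-4.7,-4.6,0,0,0,0,0,0,0],
  "hand": 0.035
}}

```text
time: 51.35
position: [677.3, -139.0, 91.3]
orientation: [0.001, 0.794, 0.608, 0.001]
force: [0.8, -0.3, -0.0]
opening: 0.411
grasp_force: 0.0
```

Emit:
{"name": "drive_tool", "arguments": {
  "delta_pos": [
    [0,0,0],
    [0,0,0],
    [0,0,0],
    [0,0,0],
    [0,0,0],
    [0,0,0],
    [0,0,0]
  ],
  "turn": [0,0,0,0,0,0,0],
  "hand": 0.0,
  "squeeze": 45
}}

```text
time: 51.93
position: [677.5, -139.0, 91.7]
orientation: [0.002, 0.794, 0.608, 0.001]
force: [-0.3, 0.0, 5.7]
opening: 0.054
grasp_force: 46.5
```

Emit:
{"name": "drive_tool", "arguments": {
  "delta_pos": [
    [0,0,-0.01],
    [0,0,-0.015],
    [0,0,-0.025],
    [0,0,-0.035],
    [0,0,-0.035],
    [0,0,-0.03],
    [0,0,0],
    [0,0,0]
  ],
  "turn": [0,0,0,0,0,0,0,0]
}}

```text
time: 52.6
position: [677.4, -139.0, 242.8]
orientation: [0.002, 0.794, 0.608, 0.002]
force: [-0.6, 0.6, -0.3]
opening: 0.053
grasp_force: 45.5
```

Emit:
{"name": "drive_tool", "arguments": {
  "delta_pos": [
    [0.031,-0.023,0],
    [0.031,-0.023,0],
    [0.031,-0.023,0],
    [0.031,-0.023,0],
    [0.031,-0.023,0],
    [0.031,-0.023,0],
    [0.031,-0.023,0],
    [0.031,-0.023,0],
    [0.031,-0.023,0],
    [0.031,-0.023,0],
    [0.031,-0.023,0],
    [0,0,0]
  ],
  "turn": [0,0,0,0,0,0,0,0,0,0,0,0]
}}

```text
time: 53.6
position: [516.6, 261.8, 238.0]
orientation: [-0.002, 0.792, 0.611, -0.001]
force: [-0.1, -0.3, -1.3]
opening: 0.057
grasp_force: 45.5
```

```bash
cat > v.py <<'E'
from h import *
s=manip.sense(); print(s["time"],s["position"],s["joints"][5],s["opening"],s["grasp_force"]); q=s["orientation"]; R=Ro.from_quat([q[1],q[2],q[3],q[0]]).as_matrix()
print("tool y yaw",np.degrees(np.arctan2(R[1,1],R[0,1])))
cs=[cam(n) for n in ("wrist","scene","side")]
for c in cs:
  print("-"); pp(c,"peg_tip",150,.05); pp(c,"peg_stand",0,.05)
c=cs[0]; save(c,"w_peg.png"); 
for d in spotter.masks_of(c,"peg_stand")[:2]: print(d["p"],d["bbox"])
for d in spotter.masks_of(c,"tag_mid")[:2]: print("tag",d["p"],d["bbox"])
E
python3 v.py
```

```text
53.6 [516.62820061 261.83770129 237.95676425] 2.15621986204965 0.05746437056378044 45.488948822021484
tool y yaw -14.688354895519666
-
peg_tip 0.72 [246.7  33.5] [509.  394.1 150. ]
peg_stand 0.73 [311.2  28. ] [549.  416.1   0. ]
-
peg_tip 0.79 [255.3 265.9] [523.5 393.7 150. ]
peg_stand 0.92 [240.7 327.4] [560.2 406.7   0. ]
-
peg_tip 0.63 [285.4 178.2] [506.  377.8 150. ]
peg_stand 0.64 [269.9 228. ] [454.8 369.8   0. ]
0.55 [248.3, 0.0, 367.1, 90.2]
tag 0.82 [520.2, 383.7, 584.7, 440.0]
tag 0.66 [311.1, 214.9, 326.1, 378.7]
```

View pics/w_peg.png

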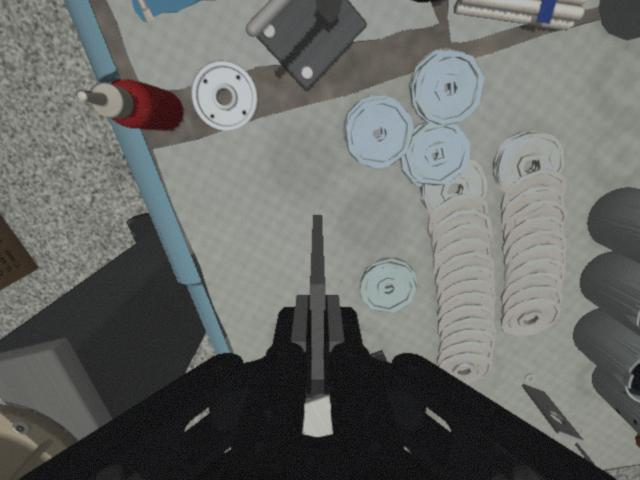

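The view shows the tag gripped upright at (318,215–390). The peg tip is at about (253,30), with the peg rising to the right towards the post, and the stand base corner is at (305,90). The stand's yaw is about 24°, so I'm aligning the tool and bringing the camera over the peg.

Emit:
{"name": "drive_tool", "arguments": {
  "delta_pos": [
    [0.022,-0.001,-0.01],
    [0.022,-0.001,-0.01],
    [0.02,-0.001,-0.01],
    [0,0,0],
    [0,0,0],
    [0,0,0],
    [0,0,0],
    [0,0,0],
    [0,0,0],
    [0,0,0],
    [0,0,0]
  ],
  "turn": [0,0,0,-6.4,-6.4,-6.4,-6.4,-6.4,-6,0,0]
}}

```text
time: 55.07
position: [534.8, 318.8, 269.6]
orientation: [0.0, 0.554, 0.832, 0.0]
force: [-0.5, -0.1, -0.9]
opening: 0.058
grasp_force: 45.5
```

```bash
python3 v.py; cat > x.py <<'E'
from h import *
c=cam("wrist"); g=cv2.cvtColor(c["img"],cv2.COLOR_RGB2GRAY)
for d in spotter.masks_of(c,"peg_stand")[:1]:
    m=d["region"].astype(np.uint8); k=cv2.findContours(m,0,2)[0]; k=max(k,key=cv2.contourArea); a=cv2.approxPolyDP(k,3,True)[:,0]
    print(a.tolist())
s=cv2.createLineSegmentDetector().detect(g[:300])[0][:,0]
for l in s:
    L=np.hypot(l[2]-l[0],l[3]-l[1])
    if L>25 and 150<l[0]<480: print(np.round(l).astype(int).tolist(),round(float(np.degrees(np.arctan2(l[3]-l[1],l[2]-l[0]))),1))
E
python3 x.py
```

```text
55.0667 [534.80118895 318.77988618 269.63084038] 1.5832293308996552 0.057771118688180904 45.47998666763306
tool y yaw 22.70478197907706
-
peg_tip 0.9 [322.6 119.3] [506.8 394.  150. ]
peg_stand 0.76 [363.6 109.4] [545.9 418.4   0. ]
-
peg_tip 0.49 [264.6 294.3] [424.4 453.9 150. ]
peg_tip 0.39 [413.7 241.3] [387.1  70.4 150. ]
peg_stand 0.86 [239.5 328.7] [557.9 411.6   0. ]
peg_stand 0.3 [260.8 265.1] [755.6 190.    0. ]
-
peg_stand 0.74 [301.5 215.9] [546.4 428.7   0. ]
peg_stand 0.71 [318.  314.1] [567.6  15.9   0. ]
peg_stand 0.19 [294.7 155.1] [536.3 874.6   0. ]
0.9 [323.9, 73.6, 429.3, 151.6]
tag 0.7 [310.4, 216.2, 325.9, 379.3]
[[429, 97], [405, 97], [398, 74], [326, 83], [332, 150], [401, 142], [405, 124], [428, 122]]
[205, 46, 235, 75] 42.9
[171, 128, 149, 217] 103.8
[413, 63, 424, 86] 65.2
[326, 117, 323, 85] -95.8
[465, 180, 500, 222] 49.9
[419, 36, 412, 63] 104.0
[321, 214, 325, 292] 87.3
[462, 18, 437, 19] 177.7
[325, 82, 387, 74] -7.4
[409, 105, 331, 116] 172.0
[309, 292, 312, 214] -87.5
[223, 0, 209, 51] 105.4
[462, 168, 445, 194] 123.0
[332, 125, 410, 115] -7.0
[247, 131, 182, 101] -155.3
[454, 218, 436, 193] -125.9
[210, 99, 184, 88] -158.0
[453, 201, 493, 218] 22.9
[417, 160, 446, 178] 31.6
[301, 103, 322, 116] 30.1
[385, 186, 357, 176] -161.0
[373, 191, 348, 190] -179.2
[181, 101, 172, 131] 107.2
[356, 175, 274, 139] -155.9
[472, 177, 506, 217] 48.9
[426, 93, 402, 78] -148.2
[308, 33, 272, 20] -159.0
[408, 195, 384, 186] -159.8
[192, 43, 200, 14] -74.5
[383, 145, 332, 152] 173.0
```

```bash
cat > y.py <<'E'
from h import *
from scipy.optimize import least_squares
c=cam("wrist")
W=[ray(c,p,8)[:2] for p in [(325,82.5),(398.5,73),(402,143),(332,151.5)]]
for i in range(4):
    d=W[(i+1)%4]-W[i]; print(np.linalg.norm(d).round(1),np.degrees(np.arctan2(d[1],d[0])).round(1))
print("base c",np.mean(W,0))
M=lambda p,X: [*(np.array(p[:2])+np.array([[np.cos(p[2]),-np.sin(p[2])],[np.sin(p[2]),np.cos(p[2])]])@np.array(X[:2])),X[2]]
base=[(-40,35,8),(40,35,8),(40,-35,8),(-40,-35,8)]; bp=[(325,82.5),(398.5,73),(402,143),(332,151.5)]
tip=(-44,0,150); pegb=(7,0,138.7)   # on the peg axis
def res(p,wb=1):
    r=[]
    for X,q in zip(base,bp): r+=list(wb*(proj(c,M(p,X))-q))
    # axis points lie on observed midline
    a=np.array([331,120.5]);b=np.array([410,110.]);n=np.array([-(b-a)[1],(b-a)[0]])/np.linalg.norm(b-a)
    for X in (tip,pegb): r.append(2*n@(proj(c,M(p,X))-a))
    return np.array(r)
f=least_squares(res,[546,418,.52]); print(f.x,np.degrees(f.x[2]),np.round(res(f.x),1))
print("tip world",np.round(M(f.x,tip),1),"px",proj(c,M(f.x,tip)),"post px",proj(c,M(f.x,(15,0,137))))
E
python3 y.py
```

```text
74.8 29.7
69.3 -59.9
75.4 -150.3
69.2 119.6
base c [546.92782227 414.9118264 ]
[5.46594009e+02 4.15328510e+02 5.16768395e-01] 29.608648010921133 [-2.6 -0.7  2.6 -1.2  1.9 -0.3 -2.3  0.1  0.2  0.7]
tip world [508.3 393.6 150. ] px [324.96692401 121.39270095] post px [407.12907919 110.77952672]
```

Emit:
{"name": "drive_tool", "arguments": {
  "delta_pos": [
    [0,0,0],
    [0.026,-0.004,0],
    [0.026,-0.004,0],
    [0.026,-0.003,0],
    [0,0,0.03],
    [0,0,0.03],
    [0,0,0.027],
    [0,0,0.015],
    [0,0,0],
    [0,0,0],
    [0,0,0]
  ],
  "turn": [-6.9,0,0,0,0,0,0,0,0,0,0]
}}

```text
time: 56.68
position: [487.1, 381.7, 169.0]
orientation: [0.001, 0.502, 0.865, 0.001]
force: [0.2, 0.4, -0.2]
opening: 0.056
grasp_force: 45.4
```

```bash
cat > z.py <<'E'
from h import *
s=manip.sense(); q=s["orientation"]; R=Ro.from_quat([q[1],q[2],q[3],q[0]]).as_matrix()
print(s["time"],s["position"],"yaw",np.degrees(np.arctan2(R[1,1],R[0,1])),s["opening"],s["grasp_force"])
eye=s["position"]+R@[0,0,17.7]; O=np.array([546.6,415.3]); y=np.radians(29.6)
d=eye[:2]-O; print("eye",eye,"in stand x,y",d@[np.cos(y),np.sin(y)],d@[-np.sin(y),np.cos(y)])
cs=[cam(n) for n in ("wrist","scene","side")]; et=[];pt=[]
for c in cs:
  print("pred eye",proj(c,eye),"pred tip",proj(c,[508.3,393.6,150]))
  pp(c,"tag_eye",None,.1); pp(c,"peg_tip",None,.1)
save(cs[1],"s_peg.png",(180,200,340,350),5)
E
python3 z.py
```

```text
56.6833 [487.07754629 381.69382711 169.04230325] yaw 29.794483308719606 0.056126016595634674 45.411617159843445
eye [487.1097606  381.71193242 151.34234182] in stand x,y -68.3170143096961 0.18006544017664178
pred eye [317.85160192 295.14717906] pred tip [367.01273955 294.22532794]
peg_tip 0.57 [366.4 295.2] 
pred eye [272.29617722 269.59857841] pred tip [260.38370298 268.47091067]
tag_eye 0.8 [271.9 268.5] 
tag_eye 0.55 [353.1 209.8] 
tag_eye 0.43 [338.6 225.5] 
peg_tip 0.68 [261. 265.] 
peg_tip 0.32 [269.7 267.1] 
pred eye [278.26429329 177.34160301] pred tip [286.23394562 175.54185829]
tag_eye 0.9 [438.5 363.8] 
tag_eye 0.68 [281.4 176.5] 
tag_eye 0.61 [394. 316.]
```

Emit:
{"name": "drive_tool", "arguments": {
  "delta_pos": [
    [0,0.008,0],
    [0,0.008,0],
    [0,0.008,0.001],
    [0,0.005,0.001],
    [0,0.005,0.001],
    [0,0,0],
    [0,0,0]
  ],
  "turn": [0,0,0,0,0,0,0]
}}

```text
time: 57.72
position: [515.9, 398.2, 164.0]
orientation: [-0.0, 0.502, 0.865, -0.0]
force: [-0.3, -0.5, -0.7]
opening: 0.052
grasp_force: 45.5
```

Emit:
{"name": "drive_tool", "arguments": {
  "delta_pos": [
    [0,0.005,0.001],
    [0,0.005,0.001],
    [0,0.005,0.001],
    [0,0.004,0.001],
    [0,0,0],
    [0,0,0]
  ],
  "turn": [0,0,0,0,0,0]
}}

```text
time: 58.22
position: [532.4, 407.7, 160.3]
orientation: [-0.0, 0.502, 0.865, -0.0]
force: [-0.6, 0.5, -0.9]
opening: 0.055
grasp_force: 45.5
```

```bash
python3 z.py
```

```text
58.2167 [532.42086936 407.68082213 160.34820655] yaw 29.797820787588165 0.05529739365615144 45.47595262527466
eye [532.41621333 407.67758814 142.64820745] in stand x,y -16.09775893318068 0.37831760535808556
pred eye [317.85468108 295.14756705] pred tip [258.67065077 302.90298995]
peg_tip 0.69 [256.7 306. ] 
pred eye [246.84503715 269.98389537] pred tip [260.38370298 268.47091067]
tag_eye 0.65 [246.  270.3] 
tag_eye 0.53 [352.7 212.2] 
tag_eye 0.42 [336.5 223.3] 
peg_tip 0.62 [259.7 264.4] 
pred eye [295.18476148 175.39162563] pred tip [286.23394562 175.54185829]
tag_eye 0.98 [395.3 316.5] 
tag_eye 0.71 [437.7 364.7] 
tag_eye 0.49 [295.7 176.3] 
tag_eye 0.34 [317.6 230. ] 
peg_tip 0.68 [288.8 177.7] 
peg_tip 0.49 [296.7 180.5]
```

Emit:
{"name": "drive_tool", "arguments": {
  "delta_pos": [
    [0,0,0.002],
    [0,0,0.0015],
    [0,0,0.001],
    [0,0,0],
    [0,0,0]
  ],
  "turn": [0,0,0,0,0]
}}

```text
time: 59.08
position: [532.2, 407.6, 155.9]
orientation: [-0.0, 0.502, 0.865, -0.0]
force: [0.1, -0.4, -0.4]
opening: 0.052
grasp_force: 45.5
```

Emit:
{"name": "drive_tool", "arguments": {
  "delta_pos": [
    [0,0,0.001],
    [0,0,0],
    [0,0,0]
  ],
  "turn": [0,0,0]
}}

```text
time: 59.33
position: [532.3, 407.6, 155.1]
orientation: [0.0, 0.502, 0.865, -0.0]
force: [0.2, -1.0, -1.2]
opening: 0.054
grasp_force: 45.5
```

Emit:
{"name": "drive_tool", "arguments": {
  "delta_pos": [
    [0,0,0],
    [0,0,0],
    [0,0,0],
    [0,0,0],
    [0,0,0],
    [0,0,0]
  ],
  "turn": [0,0,0,0,0,0],
  "hand": 0.03
}}

```text
time: 59.83
position: [532.4, 407.6, 155.2]
orientation: [0.0, 0.502, 0.865, 0.0]
force: [0.3, -0.0, 0.3]
opening: 0.351
grasp_force: 0.0
```

```bash
python3 z.py
```

```text
59.8333 [532.35766588 407.60977411 155.20288951] yaw 29.798419655008296 0.35111266303372385 0.0
eye [532.36169705 407.6098456  137.50288996] in stand x,y -16.178621442629257 0.34634367693639384
pred eye [317.85381602 295.1475158 ] pred tip [257.1452033  308.37789103]
tag_eye 0.64 [317.2 294.2] 
pred eye [246.966054   272.35583615] pred tip [260.38370298 268.47091067]
tag_eye 0.65 [245.1 269.7] 
tag_eye 0.65 [351.8 207.8] 
tag_eye 0.48 [337.  224.2] 
tag_eye 0.44 [268.5 290.5] 
tag_eye 0.38 [400.7 273.8] 
peg_tip 0.94 [259.9 268.5] 
peg_tip 0.37 [194.9 334.9] 
pred eye [295.2341019  177.11085167] pred tip [286.23394562 175.54185829]
tag_eye 0.73 [441.2 362.4] 
tag_eye 0.69 [396.1 314.8] 
peg_tip 0.63 [285.5 178.6] 
peg_tip 0.19 [294.2 175.4]
```

Hole stays on the peg after release. I'm withdrawing straight up.

Emit:
{"name": "drive_tool", "arguments": {
  "delta_pos": [
    [0,0,-0.01],
    [0,0,-0.015],
    [0,0,-0.025],
    [0,0,-0.03],
    [0,0,-0.03],
    [-0.03,0,-0.02],
    [-0.03,0,0],
    [-0.03,0,0],
    [-0.03,0,0],
    [0,0,0],
    [0,0,0],
    [0,0,0]
  ],
  "turn": [0,0,0,0,0,0,0,0,0,0,0,0]
}}

```text
time: 61.28
position: [591.9, 303.5, 285.7]
orientation: [-0.0, 0.502, 0.865, 0.0]
force: [0.3, -0.2, 0.2]
opening: 0.349
grasp_force: 0.0
```

```bash
python3 - <<'E'
from h import *
O=np.array([546.6,415.3]); y=np.radians(29.6); u=np.array([np.cos(y),np.sin(y)])
cs={n:cam(n) for n in ("wrist","scene","side")}
for n,c in cs.items():
  print(n,[ (x,np.round(proj(c,[*(O+u*x),150-.2126*(x+44)-7])).tolist()) for x in (-16,0,11)])
  pp(c,"tag_eye",None,.1); pp(c,"tag_mid",None,.2); pp(c,"lid_handle",81,.3); pp(c,"knob_grip",82,.3);pp(c,"end_cap_1",0,.3);pp(c,"lock_bottle",0,.3)
  for d in spotter.masks_of(c,"tag_mid")[:5]: print("mask",round(d["p"],2),np.round(d["bbox"]))
print(manip.sense()["time"])
E
```

```text
wrist [(-16, [318.0, 61.0]), (0, [340.0, 62.0]), (11, [355.0, 63.0])]
tag_eye 0.67 [314.7  59.5] 
tag_mid 0.9 [313.8  63.9] 
lid_handle 0.64 [ 79. 400.] [464.6 -42.3  81. ]
knob_grip 0.52 [277.4  58.9] [498.3 397.6  82. ]
end_cap_1 0.75 [240.7  62.8] [454.1 379.8   0. ]
lock_bottle 0.79 [185.2  24.4] [388.7 383.8   0. ]
mask 0.64 [305.  11. 326. 100.]
mask 0.37 [269. 423. 274. 428.]
scene [(-16, [247.0, 272.0]), (0, [239.0, 273.0]), (11, [234.0, 273.0])]
tag_eye 0.68 [339.2 224.3] 
tag_eye 0.57 [246.2 270. ] 
tag_eye 0.4 [351.9 208.4] 
tag_mid 0.9 [249.2 282.4] 
tag_mid 0.55 [339.8 229.4] 
tag_mid 0.49 [354.1 214.4] 
lid_handle 0.7 [415.6 241.2] [476.1 -62.9  81. ]
knob_grip 0.79 [432.9 231.6] [ 481.6 -141.    82. ]
end_cap_1 0.86 [287.8 341.6] [454.7 371.5   0. ]
lock_bottle 0.93 [304.1 356.8] [394.5 384.    0. ]
mask 0.67 [242. 256. 256. 304.]
mask 0.51 [338. 216. 339. 247.]
side [(-16, [295.0, 177.0]), (0, [300.0, 177.0]), (11, [304.0, 177.0])]
tag_eye 0.65 [396.6 314.5] 
tag_mid 0.88 [441.1 365.9] 
tag_mid 0.69 [295.3 181.4] 
tag_mid 0.67 [396.7 320.3] 
lid_handle 0.7 [265.3 312. ] [461.9 -54.   81. ]
knob_grip 0.6 [275.  355.5] [ 482.2 -162.9   82. ]
end_cap_1 0.7 [272.  227.6] [460.7 371.5   0. ]
lock_bottle 0.74 [247.8 225.6] [391.5 387.4   0. ]
mask 0.74 [427. 346. 447. 386.]
mask 0.68 [289. 161. 302. 202.]
mask 0.59 [383. 304. 403. 335.]
mask 0.25 [251. 286. 324. 359.]
62.4833
```

The tag hangs on the peg where I expected it. The lid is shut, the knob is locked, and the end cap and bottle are where they were.

```bash
python3 -c "
from h import *
print(ticket.finish_job())"
```

```text
the job is handed in; nothing more can be done
None
```

I packed all three bearings flat and side by side in the case, shut and locked the lid, then hung the tag on the peg and handed the job in at about 62 s; the hand-in gave no verdict.

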